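# Clear the vase stand and hold the vase over it

## Robot

A 7-joint arm with a two-finger parallel gripper is mounted at the origin on the work surface. World frame = base frame: x ahead of the robot, y to its left, z up, the work surface at z = 0. Lengths are in mm, angles in rad, forces in N, time in s.
With the tool pointing down it reaches from about 425 to 875 mm from the base axis. Payload 8.4 kg.
Tool frame: the origin (TCP) lies on the centre line of the jaws, within the pads' length; the fingertips stand ctrl.tip_extent ahead of it and the grasp point (between the pads) lies 2 mm behind it (ctrl.tip_extent is the distance from the TCP to the fingertips, in mm); z points along the fingers, y is the direction in which the jaws open and shut (so a half turn about z gives the same grasp; the last joint's range is limited). The gripper opens to 87 mm and grips with 3 to 60 N. Pads are 19 mm wide; open, the fingers measure 117 mm over their backs; the gripper's body (75 mm by 190 mm) begins 51 mm behind the grasp point.
Start: joints at [1.06, 0.333, 0.04, 1.465, -0.013, 1.343, -0.059], TCP at [260.144, -595.642, 239.546] pointing down, gripper open.
Joint ranges: [-2.58, 2.58], [-0.38, 2.09], [-1.3, 1.39], [0.25, 2.4], [-1.5, 4.64], [0.08, 2.09], [-2.65, 2.65]. Speed limits (rad/s): [2.22, 2.22, 2.79, 2.79, 3.14, 3.14, 3.14].

## Interface

Orientations are given as a unit quaternion [w, x, y, z].
In Python, from bench import readout, get_image, order, models, ctrl gives the robot as it stands. The module is installed in compiled form; this text tells all that it offers.
- The arm moves only by the tool play_rows, never from a script. Its argument "plan" is a list of rows, each a list of 2 entries, a list of its own where there are three numbers: the shift along the world's x, y, z in cm, then the turn about the world's z in degrees. In form: [[[dx, dy, dz], yaw], ...]. A call has 1 to 8 rows; each row shifts and turns the pose as measured when the row begins; what a row does not reach is not made up. A row lasts 1/12 s, in which the tool goes at most 41.7 mm and 7.16 degrees, less where a joint would pass 70% of its speed; a pose out of reach is approached as far as the arm can. A call with a gripper value outside its range is refused whole. "hand" is the opening, from -1 (shut) to 1 (fully open), set as the call begins (left out, the last holds). The fingers move at their own pace and stop on an object; "squeeze" is the grip in N (left out, the last holds). Time passes only in rows, so rows that do not move let the fingers close. It gives the time, the measured TCP pose, the force and the opening at its end, in the units of the state.
- readout.read_state(): the state, without advancing time (a new reading comes with each control period).
- get_image(name): name is "scene" or "top" or "wrist"; returns a dict with "img" (400x640x3 uint8, red, green, blue), "mtx" (3x3 intrinsics, pixels), "origin" and "attitude" of the camera in the world; the wrist camera has in their place "T_tool_cam" (4x4, takes a point from camera to tool coordinates, whose origin is the TCP and whose axes are the flange's). Camera axes: x right, y down, z forward; pixel columns grow to the right and rows downward; lengths in mm; the calibration is good to about 2 mm. The wrist camera is an equidistant fisheye: a pixel r from the principal point sees the ray r / f radians off the axis. A picture is of the moment at which its call begins: read the wrist's pose just before it. There is no depth.
- order.close_job(): hands the job in, once; it reports no verdict.
Trained networks look in the newest picture that a camera, given by its name, has taken for a name from the list of things; names that differ only in an ending like _2 or _b are one class to them, and where a whole thing is asked for, a point or a joint stands for the part that bears it (a point fixed in the world has none). Each returns a list of dicts, best first, with "conf" (0 to 1); they miss things now and then, are a little off and sometimes report something else, mostly with a low value. They report only what shows in the picture. A call takes as long as a camera call. They do not tell look-alikes from the thing itself.
- models.regions_of(camera, target): "pixels" (400x640 bool, what is visible of it) and "location" ([column, row] in pixels, amid what is visible of it).
- models.place_of(camera, target): "location" ([column, row] in pixels: a listed point, or the origin of a listed thing).
The state is a dict: "t": time; "qpos": joint angles; "qd": joint speeds; "joint_torque": joint torques, N m; "eef_pos": TCP position; "orientation": TCP orientation; "force": force on the tool from outside, world axes, zero at the start; "wrist_torque": the same for the moment, N m; "grip_width": opening from 0.0 (shut) to 1.0 (fully open).
Only numpy, scipy, OpenCV 4.12 (cv2) and the standard library are available. Lean on these libraries where they do the work, as an engineer would, in place of code of your own. Each camera call takes 0.05 s, during which the arm holds its last target.

## Task

The flat oblong vase is to go back on its black metal stand, but a little basket is sitting there: hang the basket by its handle on the hook and let go of it. Then fetch the vase, lift it well clear over the top of the picture frame, and hold it about a centimetre above the stand, upright and centred over the oblong opening with its long side along the opening's long side, touching nothing but the gripper, so that I can fit a pad underneath. Finish while still holding it there, and do not push or knock over any of the other things.

Things in the scene. Friction and masses are not known exactly. Their poses are not given: they have to be found in the camera images.
- stand: Fixed black metal stand on the table: an open oblong top frame, 108 x 74 mm outside, on four legs over a pale wooden base board. The top of the frame is 60 mm above the table. Origin: centre of its footprint at table height; x is the long side of the opening, z up.
- stand_opening (a point): Centre of the stand's opening, level with the top of the frame, 60 mm above the table. The opening measures 92 mm along x and 58 mm along y; the frame's bars are 8 mm wide and the base board inside lies 44 mm lower. Axes as for the stand.
- basket: Small round pale basket (0.10 to 0.21 kg), 96 mm across, rim 55 mm above its underside, on top of the stand at the start. A rigid handle of 10 mm round bar stands over it: two posts at y = +46 and -46 mm and a straight level top bar along the basket's y, its centre line 130 mm above the underside. Origin: centre of the underside; z up.
- basket_handle (a point): Middle of the handle's top bar (on its centre line), 130 mm above the basket's underside; axes as for the basket: the bar runs along y, and the clear space under it down to the rim is 70 mm high and 82 mm wide.
- hook: Fixed steel hook stand: round foot of 50 mm radius and 12 mm height, upright post of 8 mm radius up to 240 mm, and a level arm (8 mm round bar, centre line 220 mm above the table) that runs from the post 98 mm along the stand's own -x and then turns up to a tip. Origin: centre of the foot at table height; z up.
- hook_seat (a point): Point on the upper side of the hook's level arm where a handle should rest: 78 mm from the post's axis along the hook's -x, 224 mm above the table; a 10 mm bar resting here has its centre line at 229 mm. Axes as for the hook. The upturned tip is 36 mm further out, its top 246 mm above the table: a handle must pass over it.
- vase: Flat oblong white ceramic vase (about 0.3 kg, may differ by 30 percent): body 76 mm along its x, 42 mm along its y and 80 mm high, sloped in to an oblong neck of 50 x 28 mm (x, y) that rises from 90 to 140 mm above the underside. Origin: centre of the underside; z up.
- frame: Picture frame, loose, standing on a small foot between the vase and the stand: 220 mm long along its x, 16 mm thick (foot 120 x 80 x 8 mm), 120 mm tall. Origin: centre of the underside. Must stay where it is.
- round_vase: Round white ceramic bud vase, loose, 80 mm across, narrow neck, 138 mm tall, on the same side as the flat vase. Origin: centre of the underside. Must stay where it is.
- clock: White alarm clock, loose, 45 x 100 mm, 79 mm tall. Origin: centre of the underside. Must stay where it is.
- candle_jar: Candle in an amber jar with a wooden lid, loose, 64 mm across, 75 mm tall. Origin: centre of the underside. Must stay where it is.
- book: Closed grey book lying flat, loose, 130 x 190 mm, 26 mm thick. Origin: centre of the underside. Must stay where it is.
- cream_tin: Round flat metal tin, loose, 60 mm across, 30 mm tall. Origin: centre of the underside. Must stay where it is.
- glasses_case: Black glasses case, loose, 60 x 150 mm, 36 mm tall. Origin: centre of the underside. Must stay where it is.
Not all that is in view belongs to the job. Leave any orange or pink look-alike of the basket alone.

How it is judged:
By the outcome, as a careful person would: the job done as asked, in the order asked, and still so for the second after the job is handed in, while the arm keeps its last pose, push and grip.
It also fails if it takes over 58 s, if anything falls off the work surface, if the arm or the gripper's body presses on something with over 40 N, if the wrist force passes 120 N, or if a joint passes its speed limit or range.

## Working session

There is one attempt and no reset: what is moved stays moved. The work goes in short steps, Python scripts to look and compute and a tool call to move; the robot and the scene stay as the last step left them, time stands still between calls to the robot, and variables do not carry over. Pictures are saved under pics/ and viewed, and the job is handed in when it is done.

Besides the shell and the picture viewer there is one more tool, called by a JSON object that holds its "fn" and its "kwargs", one argument or row to a line. play_rows: Moves the arm, as the interface text tells. Its arguments: {"type":"object","properties":{"plan":{"type":"array","items":{"type":"array"}},"hand":{"type":"number"},"squeeze":{"type":"number"}},"required":["plan"]}

```bash
ls; mkdir -p pics; python3 - <<'E'
from bench import readout,get_image,ctrl
import cv2
print(readout.read_state(), ctrl.tip_extent)
for n in ["scene","top","wrist"]:
    d=get_image(n); cv2.imwrite(f"pics/{n}0.png",d["img"][:,:,::-1])
    print(n,{k:v for k,v in d.items() if k!="img"})
E
```

```text
pics
{'t': 0.0, 'qpos': array([ 1.05979055,  0.33394746,  0.03986883,  1.46628736, -0.01341131,
        1.34331511, -0.05849396]), 'qd': array([-1.58181494e-03, -7.19176558e-05,  6.15755455e-04, -1.30799380e-04,
       -1.35085218e-03, -6.52372336e-05, -4.35841176e-04]), 'joint_torque': array([-8.14814903e-04, -6.56362867e+01,  1.33549187e+00, -4.03797412e+01,
       -5.97042404e-02,  4.46699350e-02,  2.24795331e-04]), 'eef_pos': array([ 259.9693019 , -595.24984826,  238.62768815]), 'orientation': array([-8.15694173e-04,  9.78877384e-01,  2.04446455e-01, -2.23041200e-04]), 'force': array([-0.26197438,  0.25092405, -0.28464437]), 'wrist_torque': array([-0.04612149,  0.01736364, -0.01271136]), 'grip_width': 1.001492765192592} 17.0
scene {'mtx': array([[445.1327779 ,   0.        , 318.48136375],
       [  0.        , 445.1327779 , 197.58660519],
       [  0.        ,   0.        ,   1.        ]]), 'origin': array([1218.61391093,  295.99054506, 1135.49823028]), 'attitude': array([-0.17872516,  0.53067656,  0.78534353, -0.26396068])}
top {'mtx': array([[404.00108774,   0.        , 324.7858303 ],
       [  0.        , 404.00108774, 197.75872708],
       [  0.        ,   0.        ,   1.        ]]), 'origin': array([ 414.63359285,   30.27958609, 1299.01164551]), 'attitude': array([-0.0342958 ,  0.71453385, -0.69781237,  0.03637397])}
wrist {'mtx': array([[309.70691629,   0.        , 314.4177941 ],
       [  0.        , 309.70691629, 195.52241561],
       [  0.        ,   0.        ,   1.        ]]), 'T_tool_cam': array([[-5.84008720e-04, -9.58193886e-01, -2.86119093e-01,
         8.01246588e+01],
       [ 9.99999815e-01, -6.08783133e-04, -2.36382550e-06,
         4.69468611e-02],
       [-1.71919474e-04, -2.86119041e-01,  9.58194064e-01,
        -1.43769975e+02],
       [ 0.00000000e+00,  0.00000000e+00,  0.00000000e+00,
         1.00000000e+00]])}
```

View pics/scene0.png

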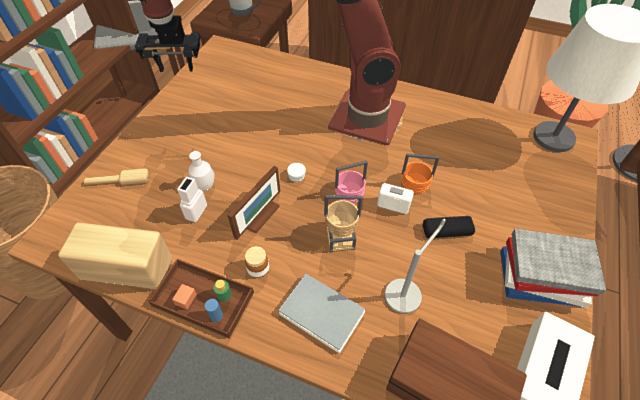

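View pics/top0.png

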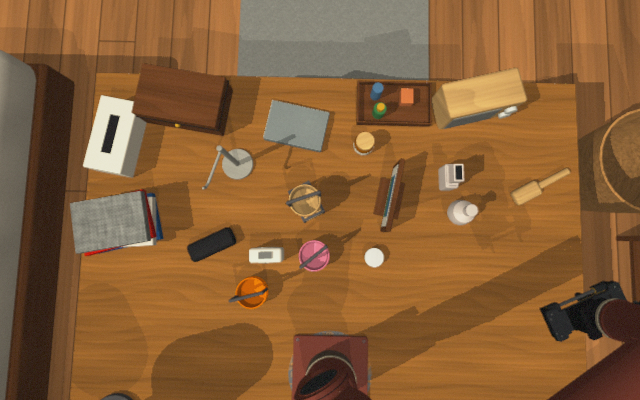

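View pics/wrist0.png

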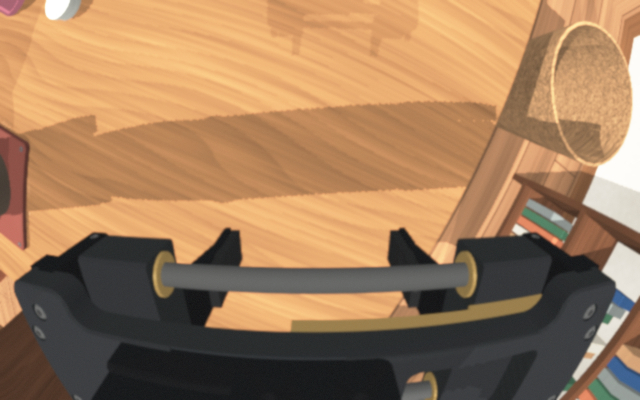

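The scene picture shows three baskets: pale at (342,218) on the black stand, pink at (350,183), and orange at (418,177). The pale one is meant, because it sits on the stand. The hook stand is at (404,295), the flat vase at (190,200), the round vase at (201,172) and the frame at (255,203).

```bash
cat > h.py <<'E'
import numpy as np, cv2
from scipy.spatial.transform import Rotation as R
from bench import readout,get_image,models
def cam(n):
    d=get_image(n); q=d["attitude"]
    return dict(img=d["img"],K=d["mtx"],o=d["origin"],R=R.from_quat([q[1],q[2],q[3],q[0]]).as_matrix())
def proj(c,P):
    p=(np.atleast_2d(P)-c["o"])@c["R"]; p=p@c["K"].T
    return p[:,:2]/p[:,2:]
def ray(c,uv):
    v=c["R"]@(np.linalg.inv(c["K"])@[uv[0],uv[1],1.]); return c["o"],v/np.linalg.norm(v)
def atz(c,uv,z):
    o,v=ray(c,uv); return o+v*(z-o[2])/v[2]
def tri(c1,u1,c2,u2):
    o1,a=ray(c1,u1);o2,b=ray(c2,u2)
    s=np.linalg.lstsq(np.c_[a,-b],o2-o1,rcond=None)[0]
    p,q=o1+s[0]*a,o2+s[1]*b
    return (p+q)/2,np.linalg.norm(p-q)
E
python3 - <<'E'
from h import *
np.set_printoptions(precision=1,suppress=True)
S=cam("scene");T=cam("top")
for n in ["stand","stand_opening","basket","basket_handle","hook","hook_seat","vase","frame","round_vase","clock","candle_jar","book","cream_tin","glasses_case"]:
    a=models.place_of("scene",n);b=models.place_of("top",n)
    print(n,"S",[(np.array(x["location"]),round(x["conf"],2)) for x in a][:4],"T",[(np.array(x["location"]),round(x["conf"],2)) for x in b][:4])
    if a and b: print("   ",*tri(S,a[0]["location"],T,b[0]["location"]))
for c,n,b in((S,"scene",(150,130,350,260)),(T,"top",(190,130,330,300))):pass
def crop(c,x0,y0,x1,y1,f,nm): cv2.imwrite(nm,cv2.resize(c["img"][y0:y1,x0:x1,::-1],None,fx=f,fy=f,interpolation=cv2.INTER_CUBIC))
crop(S,300,150,460,310,3.7,"pics/c1.png")
crop(T,190,130,340,240,5,"pics/c2.png")
crop(S,160,140,290,250,5,"pics/c3.png")
crop(T,370,150,490,240,6,"pics/c4.png")
E
```

```text
stand S [(array([336.6, 234.7]), 0.67)] T [(array([307.4, 202. ]), 0.44)]
    [530.4  81.3   3.4] 4.844368445079627
stand_opening S [(array([393., 207.]), 0.52)] T [(array([305.7, 201.9]), 0.61)]
    [505.  151.1 169.1] 140.4951612957957
basket S [(array([341.6, 224.1]), 0.82), (array([347.1, 189. ]), 0.79), (array([412.2, 184.5]), 0.71), (array([403.1, 298.5]), 0.51)] T [(array([301.9, 201.9]), 0.91), (array([256.8, 290.2]), 0.86), (array([314.9, 256.5]), 0.72), (array([391.4, 197.1]), 0.38)]
    [525.6  94.5  61.2] 7.707381450640006
basket_handle S [(array([340.7, 196.4]), 0.9), (array([424.5, 154.8]), 0.69), (array([351.1, 163.2]), 0.63), (array([194.8, 214.5]), 0.29)] T [(array([302.4, 195.1]), 0.84), (array([310.4, 259.6]), 0.77), (array([246.4, 296. ]), 0.76), (array([298.1, 126. ]), 0.45)]
    [531.9  87.1 197.7] 5.730663670252636
hook S [(array([403.1, 296.9]), 0.79)] T [(array([242. , 163.9]), 0.82)]
    [648.7 309.9  -7.4] 16.768970670900288
hook_seat S [(array([435.2, 236.9]), 0.8)] T [(array([208.9, 174.8]), 0.83)]
    [577.9 343.6 217.3] 1.259779232326851
vase S [(array(
[... 396 characters left out ...]
1.8, 203.7]), 0.6), (array([445.8, 229.3]), 0.37)] T [(array([266.6, 254.9]), 0.63)]
    [359.2 204.3   7.4] 7.607720475672726
candle_jar S [(array([255.8, 267.5]), 0.74)] T [(array([362.1, 145.8]), 0.71), (array([307.3, 202.5]), 0.58)]
    [719.5 -93.    2.9] 6.654606830606723
book S [(array([325.2, 313.2]), 0.88)] T [(array([295.8, 125.7]), 0.95), (array([389.4, 196.4]), 0.72), (array([212.8, 243.6]), 0.2)]
    [777.2 133.1   7.6] 10.063236929774616
cream_tin S [(array([295.6, 174.4]), 0.83)] T [(array([374.7, 259.3]), 0.65)]
    [ 351.1 -135.8   -9.1] 1.896196685009069
glasses_case S [(array([447.2, 232.8]), 0.7)] T [(array([213.6, 246.2]), 0.59)]
    [380.3 386.9 -25.2] 2.402289073944424
```

View pics/c1.png

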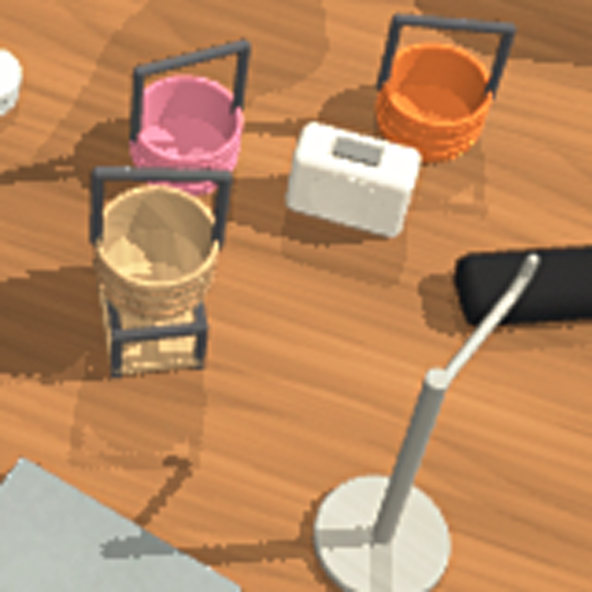

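View pics/c2.png

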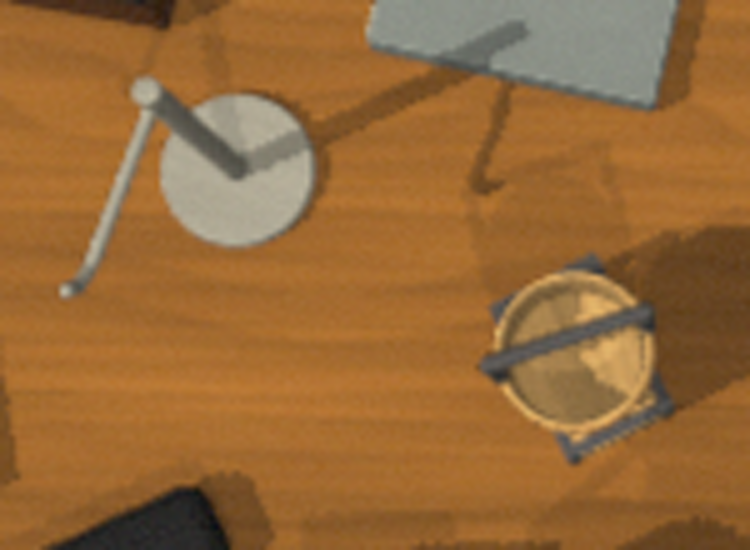

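View pics/c3.png

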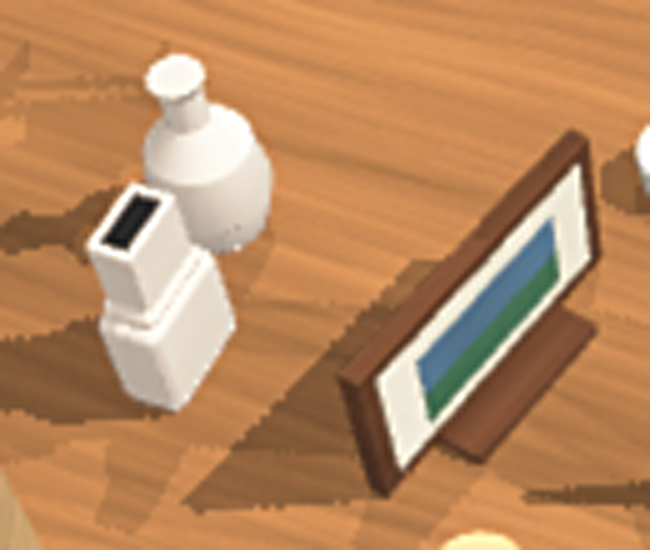

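View pics/c4.png

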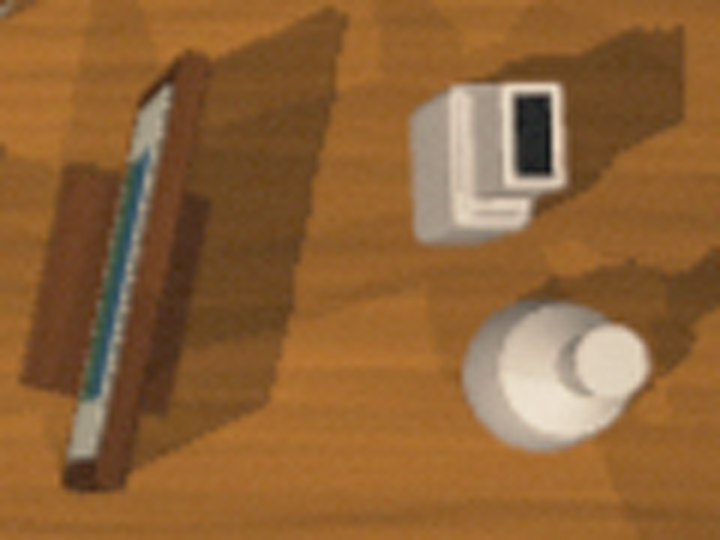

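The enlarged crops confirm the layout. The pale basket is on the black stand, with its bar running (287,204)–(320,193) in the top view. The hook arm runs from (219,148) to (204,188). The vase neck is at (459,173), and the stand's long side runs up and to the left. Next I fit the poses from the picked points in both views.

```bash
cat > fit.py <<'E'
from h import *
from scipy.optimize import least_squares
np.set_printoptions(precision=1,suppress=True)
S=cam("scene");T=cam("top")
s1=lambda x,y:(300+x/3.7,150+y/3.7)
t2=lambda x,y:(190+x/5,130+y/5)
s3=lambda x,y:(160+x/5,140+y/5)
t4=lambda x,y:(370+x/6,150+y/6)
def fit(name,obs,x0):
    def f(p):
        c,s=np.cos(p[2]),np.sin(p[2]); r=[]
        for cm,P,uv in obs:
            W=[p[0]+c*P[0]-s*P[1],p[1]+s*P[0]+c*P[1],P[2]]
            r.append((proj(cm,W)[0]-uv))
        return np.concatenate(r)
    q=least_squares(f,x0,x_scale=[10,10,.1],loss="soft_l1").x
    print(name,q[:2],"yaw",np.degrees(q[2]),"res px",f(q).reshape(-1,2).round(1).tolist())
h=190
fit("basket",[(T,(0,46,h),t2(490,367)),(T,(0,-46,h),t2(646,317)),(S,(0,46,h),s1(223,179)),(S,(0,-46,h),s1(100,177))],[530,87,.3])
fit("hook",[(T,(0,0,240),t2(147,92)),(T,(-114,0,246),t2(68,290)),(T,(0,0,12),t2(238,170)),
 (S,(0,0,240),s1(436,380)),(S,(-114,0,246),s1(533,258)),(S,(0,0,12),s1(382,535))],[649,310,-.4])
fit("vase",[(T,(25,14,140),t4(503,84)),(T,(25,-14,140),t4(566,84)),(T,(-25,-14,140),t4(566,190)),(T,(-25,14,140),t4(503,190)),
 (S,(-25,14,140),s3(178,196)),(S,(-25,-14,140),s3(137,183)),(S,(25,-14,140),s3(88,243)),(S,(25,14,140),s3(136,259))],[615,-352,0])
fit("stand",[(T,(-54,-37,60),t2(672,408)),(T,(-54,37,60),t2(572,461)),(T,(54,37,60),t2(494,305)),(T,(54,-37,60),t2(597,258)),
 (S,(54,37,60),s1(206,322)),(S,(54,-37,60),s1(110,332))],[530,85,.46])
fit("frame",[(T,(110,0,120),t4(192,62)),(T,(-110,0,120),t4(95,478)),(S,(110,0,120),s3(358,383)),(S,(-110,0,120),s3(585,138))],[548,-181,-.2])
E
python3 fit.py
```

```text
basket [524.6  88.7] yaw 19.369986938962988 res px [[-1.0, -0.5], [-0.4, -0.8], [0.1, -1.4], [-1.1, -2.1]]
hook [648.1 314.3] yaw -18.094700734553193 res px [[-0.8, -0.7], [-1.1, -0.5], [-0.8, -0.5], [-0.2, -1.1], [-0.6, -0.8], [-0.5, -0.5]]
vase [ 612.8 -357.1] yaw 0.19388819240510996 res px [[-0.7, 0.3], [-1.6, 0.5], [-1.3, -0.2], [-0.5, -0.4], [-0.7, -0.5], [-0.9, -0.7], [-0.5, -0.2], [-1.6, -0.5]]
stand [525.   83.8] yaw 28.72344364934457 res px [[0.9, 0.3], [-0.5, 0.8], [-0.9, 0.8], [-0.1, -0.7], [-0.5, 0.5], [-0.4, 0.4]]
frame [ 549. -173.] yaw -11.740904263820319 res px [[-0.9, -2.3], [-0.4, 0.9], [-2.1, -0.2], [0.1, -1.0]]
```

```bash
python3 - <<'E'
s=open('fit.py').read()
s=s.replace("300+x/3.7,150+y/3.7","300+(x+.5)/3.7-.5,150+(y+.5)/3.7-.5").replace("190+x/5,130+y/5","190+(x+.5)/5-.5,130+(y+.5)/5-.5").replace("160+x/5,140+y/5","160+(x+.5)/5-.5,140+(y+.5)/5-.5").replace("370+x/6,150+y/6","370+(x+.5)/6-.5,150+(y+.5)/6-.5")
s=s.replace("P[2]]","P[2]+p[3]]").replace("f,x0,x_scale=[10,10,.1]","f,list(x0)+[0],x_scale=[10,10,.1,10]").replace('"res px"','"dz",q[3],"res px"')
open('fit.py','w').write(s)
E
python3 fit.py
```

```text
basket [524.3  88.6] yaw 19.872065395779344 dz -6.7443456768004655 res px [[-0.3, 0.3], [-0.0, -0.1], [0.3, 0.2], [-0.8, -0.2]]
hook [647.9 314.4] yaw -18.06552913124605 dz -2.5536376473070526 res px [[-0.1, 0.0], [-0.4, 0.1], [-0.2, 0.1], [-0.0, -0.3], [-0.4, 0.1], [-0.3, 0.2]]
vase [ 613.4 -356.8] yaw 0.13659067152659912 dz 1.0955823669819025 res px [[-0.3, 0.4], [-1.1, 0.6], [-0.9, -0.0], [-0.1, -0.2], [-0.4, -0.2], [-0.6, -0.3], [-0.2, 0.2], [-1.3, -0.1]]
stand [526.6  84.3] yaw 28.309618700985826 dz 6.604160621928814 res px [[1.1, 0.1], [-0.5, 0.5], [-0.7, 0.3], [0.2, -1.1], [-0.1, 0.2], [-0.1, -0.0]]
frame [ 546.3 -174.2] yaw -11.745708075231539 dz -5.468256252833128 res px [[-0.4, -0.6], [0.1, 2.2], [-1.4, 0.4], [0.6, -0.2]]
```

{"fn": "play_rows", "kwargs": {
  "plan": [
    [[2.2, 3.3, 0.4], 6],
    [[2.2, 3.3, 0.4], 6],
    [[2.2, 3.3, 0.4], 6],
    [[2.2, 3.3, 0.4], 6],
    [[2.2, 3.3, 0.4], 6],
    [[2.2, 3.3, 0.4], 6],
    [[2.2, 3.3, 0.4], 6],
    [[2.2, 3.3, 0.4], 6]
  ],
  "hand": 1,
  "squeeze": 40
}}

```text
t: 2.52
eef_pos: [431.4, -328.0, 271.1]
orientation: [0.002, 0.806, 0.591, -0.003]
force: [0.7, -1.0, 0.1]
grip_width: 1.002
```

{"fn": "play_rows", "kwargs": {
  "plan": [
    [[0.9, 3.6, 0], 5],
    [[0.9, 3.6, 0], 5],
    [[0.9, 3.6, 0], 5],
    [[0.9, 3.6, 0], 5],
    [[0.9, 3.6, 0], 5],
    [[0.9, 3.6, 0], 5],
    [[0.9, 3.6, 0], 4],
    [[0.9, 3.6, 0], 3]
  ]
}}

```text
t: 3.18
eef_pos: [507.5, -24.6, 274.4]
orientation: [0.007, 0.561, 0.828, -0.001]
force: [0.5, -0.3, -0.4]
grip_width: 1.002
```

{"fn": "play_rows", "kwargs": {
  "plan": [
    [[0.9, 3.6, 0], 0],
    [[0.9, 3.6, 0], 0],
    [[0.9, 2.7, 0], 0],
    [[0, 0, 0], 0]
  ]
}}

```text
t: 3.52
eef_pos: [534.8, 88.3, 276.0]
orientation: [0.007, 0.555, 0.832, 0.001]
force: [-0.5, -0.2, -0.5]
grip_width: 0.998
```

```bash
cat >> h.py <<'E'
def toolT(s=None):
    s=s or readout.read_state(); q=s["orientation"]
    M=np.eye(4); M[:3,:3]=R.from_quat([q[1],q[2],q[3],q[0]]).as_matrix(); M[:3,3]=s["eef_pos"]; return M
def jaw(): # yaw of tool y
    M=toolT(); return np.degrees(np.arctan2(M[1,1],M[0,1]))
def wcam():
    M=toolT(); d=get_image("wrist"); return dict(img=d["img"],K=d["mtx"],T=M@d["T_tool_cam"])
def wproj(c,P):
    P=np.atleast_2d(P); p=(P-c["T"][:3,3])@c["T"][:3,:3]
    rr=np.hypot(p[:,0],p[:,1]); th=np.arctan2(rr,p[:,2]); k=c["K"]
    return np.c_[k[0,2]+k[0,0]*th*p[:,0]/rr,k[1,2]+k[1,1]*th*p[:,1]/rr]
def wray(c,uv):
    k=c["K"]; a=(uv[0]-k[0,2])/k[0,0]; b=(uv[1]-k[1,2])/k[1,1]; th=np.hypot(a,b)
    v=np.array([a/th*np.sin(th),b/th*np.sin(th),np.cos(th)]); return c["T"][:3,3],c["T"][:3,:3]@v
def watz(c,uv,z):
    o,v=wray(c,uv); return o+v*(z-o[2])/v[2]
def tf(x,y,yaw,P):
    a=np.radians(yaw); P=np.atleast_2d(P); return np.c_[x+np.cos(a)*P[:,0]-np.sin(a)*P[:,1],y+np.sin(a)*P[:,0]+np.cos(a)*P[:,1],P[:,2]]
E
python3 - <<'E'
from h import *
np.set_printoptions(precision=1,suppress=True)
c=wcam(); print(toolT()[:3,3],jaw())
im=c["img"][:,:,::-1].copy()
for P in tf(524.4,88.6,19.6,[[0,46,190],[0,-46,190],[0,0,190]]): cv2.circle(im,tuple(int(v) for v in wproj(c,P)[0]),3,(0,0,255),1)
for P in tf(526,84,28.5,[[54,37,60],[54,-37,60],[-54,37,60],[-54,-37,60]]): cv2.circle(im,tuple(int(v) for v in wproj(c,P)[0]),3,(0,255,0),1)
cv2.imwrite("pics/w1.png",im)
print([(x["location"],x["conf"]) for x in models.place_of("wrist","basket_handle")])
E
```

```text
[534.5  86.1 275.9] 22.481944936539453
[([151.2, 148.8], 0.87), ([303.5, 203.0], 0.65)]
```

View pics/w1.png

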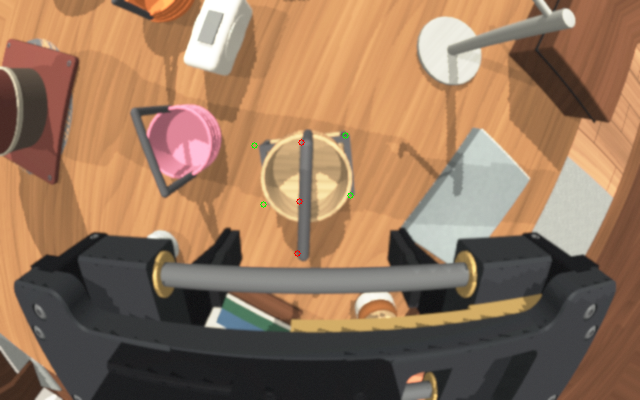

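The wrist view shows the bar from (308,133) to (304,256). My red predictions sit about 5 px to the left. I'll re-shoot once the arm has settled, then compare.

```bash
python3 - <<'E'
from h import *
np.set_printoptions(precision=1,suppress=True)
c=wcam();c=wcam(); print(toolT()[:3,3],jaw(),readout.read_state()["t"])
print(toolT()[:3,:3])
im=c["img"][:,:,::-1]
x0,y0=240,120
cr=cv2.resize(im[y0:y0+150,x0:x0+130],None,fx=4,fy=4,interpolation=cv2.INTER_CUBIC)
def dr(P,col):
    u=wproj(c,P)[0]; u=((u-[x0,y0])+.5)*4-.5; cv2.circle(cr,tuple(int(v) for v in u),4,col,1)
for P in tf(524.4,88.6,19.6,[[0,46,190],[0,-46,190],[0,0,190]]): dr(P,(0,0,255))
for P in tf(526,84,28.5,[[54,37,60],[54,-37,60],[-54,37,60],[-54,-37,60]]): dr(P,(0,255,0))
cv2.imwrite("pics/w2.png",cr)
E
```

```text
[534.6  80.3 275.6] 22.04915789189872 3.7167
[[-0.4  0.9  0. ]
 [ 0.9  0.4 -0. ]
 [-0.   0.  -1. ]]
```

View pics/w2.png

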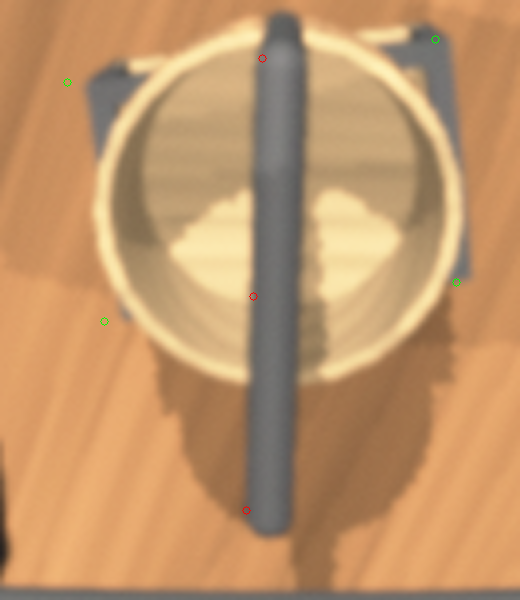

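```bash
python3 - <<'E'
from h import *
from scipy.optimize import least_squares
np.set_printoptions(precision=1,suppress=True)
c=wcam(); print(toolT()[:3,3],jaw(),readout.read_state()["qd"].round(3))
u=lambda x,y:(240+(x+.5)/4-.5,120+(y+.5)/4-.5)
def fit(P,uv,x0):
    f=lambda p:(wproj(c,tf(p[0],p[1],p[2],P))-uv).ravel()
    q=least_squares(f,x0,x_scale=[1,1,.1]).x; print(q,f(q))
fit(np.array([[0,51,190],[0,-51,190]]),[u(283,14),u(268,534)],[525,88,20])
fit(np.array([[54,37,60],[54,-37,60],[-54,37,60]])[[0,1,2]],[u(449,28),u(472,278),u(86,82)],[525,88,28])
E
```

```text
[534.6  79.8 275.6] 21.99123531709067 [ 0. -0.  0. -0. -0. -0. -0.]
[527.6  90.6  20.1] [-0.1  1.9  0.1 -2.5]
[530.2  86.   29.4] [ 0.3  1.   0.6 -0.7 -0.9 -0.3]
```

{"fn": "play_rows", "kwargs": {
  "plan": [
    [[0.1, -1.2, -1], -2],
    [[0, 0, -2], 0],
    [[0, 0, -2], 0],
    [[0, 0, -1], 0],
    [[0, 0, 0], 0],
    [[0, 0, 0], 0]
  ]
}}

```text
t: 4.27
eef_pos: [535.5, 54.8, 211.7]
orientation: [0.009, 0.583, 0.812, -0.002]
force: [1.1, 0.3, 0.0]
grip_width: 1.001
```

```bash
python3 - <<'E'
from h import *
np.set_printoptions(precision=1,suppress=True)
c=wcam(); c=wcam(); print(toolT()[:3,3],jaw())
cv2.imwrite("pics/w3.png",c["img"][:,:,::-1])
E
```

```text
[535.9  55.3 212.5] 18.664139899332397
```

View pics/w3.png

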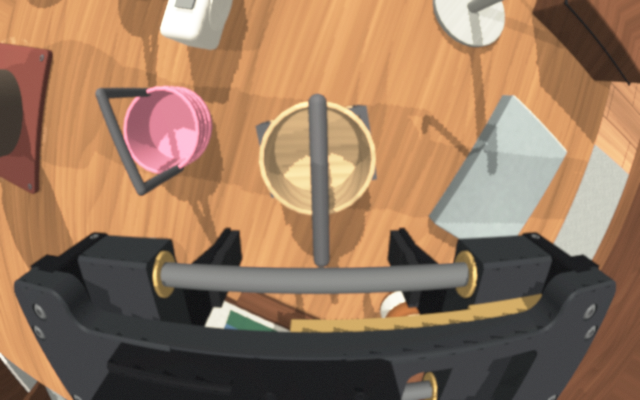

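{"fn": "play_rows", "kwargs": {
  "plan": [
    [[0.1, 0.7, -0.5], 0.6],
    [[0, 0.3, -0.5], 0],
    [[0, 0, 0], 0],
    [[0, 0, 0], 0]
  ]
}}

```text
t: 4.7
eef_pos: [538.4, 67.2, 204.2]
orientation: [0.012, 0.578, 0.816, -0.0]
force: [0.2, 0.3, -0.3]
grip_width: 1.002
```

```bash
python3 - <<'E'
from h import *
from scipy.optimize import least_squares
np.set_printoptions(precision=1,suppress=True)
c=wcam(); c=wcam(); print(toolT()[:3,3],jaw())
cv2.imwrite("pics/w4.png",cv2.resize(c["img"][60:290,220:420,::-1],None,fx=2.6,fy=2.6,interpolation=cv2.INTER_CUBIC))
E
```

```text
[538.3  66.9 204.2] 19.326715646801134
```

View pics/w4.png

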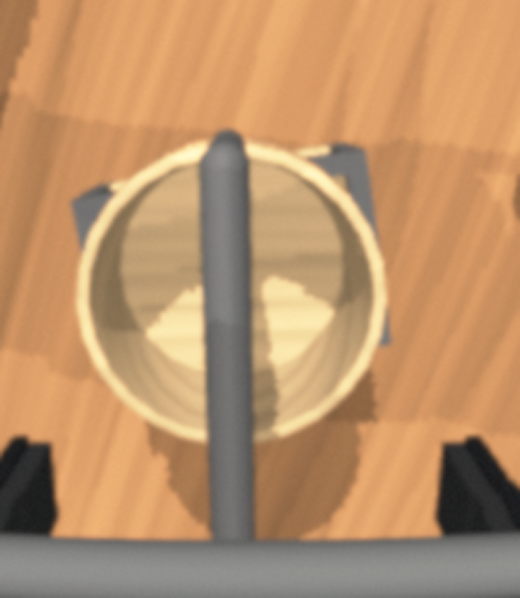

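{"fn": "play_rows", "kwargs": {
  "plan": [
    [[-0.15, 0, -0.8], 0.5],
    [[0, 0, -0.6], 0],
    [[0, 0, 0], 0],
    [[0, 0, 0], 0]
  ]
}}

```text
t: 5.13
eef_pos: [536.7, 66.8, 188.9]
orientation: [0.012, 0.574, 0.818, -0.0]
force: [0.6, -0.0, -0.6]
grip_width: 1.0
```

```bash
python3 - <<'E'
from h import *
np.set_printoptions(precision=3,suppress=True)
c=wcam(); c=wcam(); print(toolT(),jaw(),readout.read_state()["force"])
cv2.imwrite("pics/w5.png",cv2.resize(c["img"][60:290,220:420,::-1],None,fx=2.6,fy=2.6,interpolation=cv2.INTER_CUBIC))
S=cam("scene")
cv2.imwrite("pics/s5.png",cv2.resize(S["img"][130:270,270:410,::-1],None,fx=4,fy=4,interpolation=cv2.INTER_CUBIC))
E
```

```text
[[ -0.34    0.94    0.019 536.802]
 [  0.94    0.34   -0.014  66.782]
 [ -0.019   0.013  -1.    189.106]
 [  0.      0.      0.      1.   ]] 19.875396100507917 [0.856 0.157 0.106]
```

View pics/w5.png

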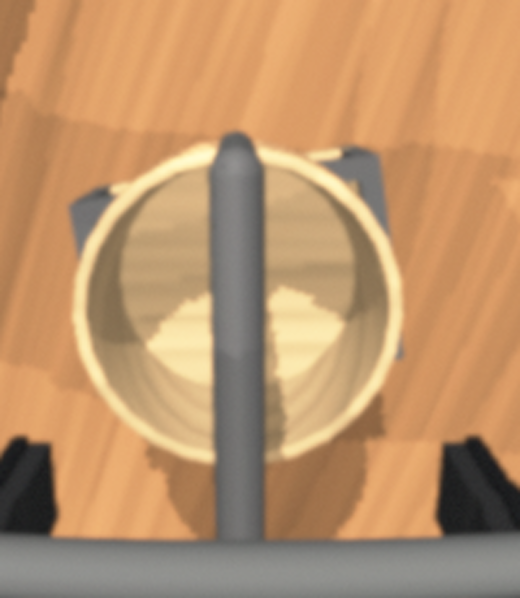

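View pics/s5.png

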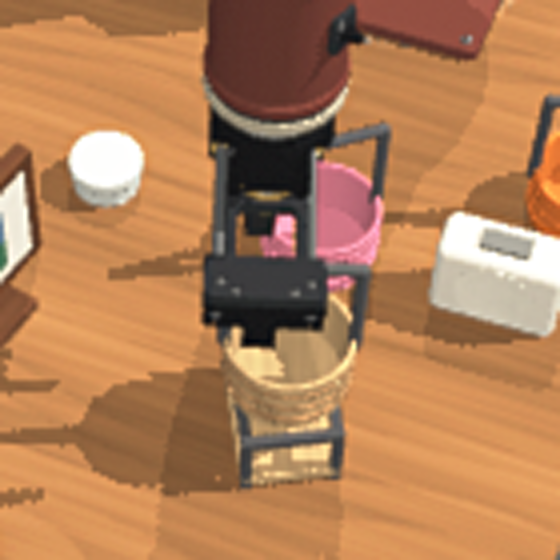

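The bar is centred between the fingers at column 312 of the wrist view, and the fingers straddle it on the side toward the frame. I'm closing the gripper now.

{"fn": "play_rows", "kwargs": {
  "plan": [
    [[0, 0, 0], 0],
    [[0, 0, 0], 0],
    [[0, 0, 0], 0],
    [[0, 0, 0], 0],
    [[0, 0, 0], 0],
    [[0, 0, 0], 0],
    [[0, 0, 0], 0],
    [[0, 0, 0], 0]
  ],
  "hand": -1,
  "squeeze": 45
}}

```text
t: 5.95
eef_pos: [537.5, 66.8, 190.2]
orientation: [0.012, 0.575, 0.818, 0.0]
force: [1.6, -0.9, -0.9]
grip_width: 0.477
```

{"fn": "play_rows", "kwargs": {
  "plan": [
    [[0, 0, 0.5], 0],
    [[0, 0, 1], 0],
    [[0, 0, 1.5], 0],
    [[0, 0, 1.5], 0],
    [[0, 0, 0.5], 0],
    [[0, 0, 0], 0],
    [[0, 0, 0], 0]
  ]
}}

```text
t: 6.53
eef_pos: [537.4, 67.1, 245.4]
orientation: [0.013, 0.574, 0.818, 0.001]
force: [-0.2, -0.6, -0.5]
grip_width: 0.019
```

```bash
python3 - <<'E'
from h import *
np.set_printoptions(precision=3,suppress=True)
c=wcam(); print(toolT(),jaw(),readout.read_state()["force"])
cv2.imwrite("pics/w6.png",c["img"][:,:,::-1])
S=cam("scene");T=cam("top")
a=cv2.resize(S["img"][130:270,270:410,::-1],None,fx=4,fy=4,interpolation=cv2.INTER_CUBIC)
cv2.imwrite("pics/s6.png",a)
E
```

```text
[[ -0.34    0.94    0.022 537.347]
 [  0.94    0.34   -0.013  67.068]
 [ -0.02    0.016  -1.    245.183]
 [  0.      0.      0.      1.   ]] 19.882208402640817 [ 0.779 -0.334  0.833]
```

View pics/s6.png

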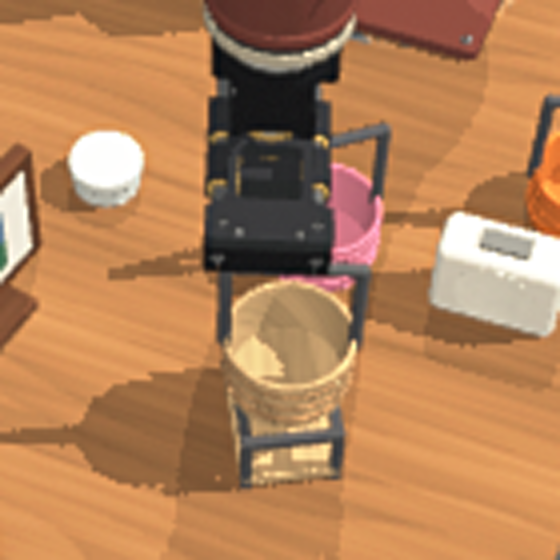

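View pics/w6.png

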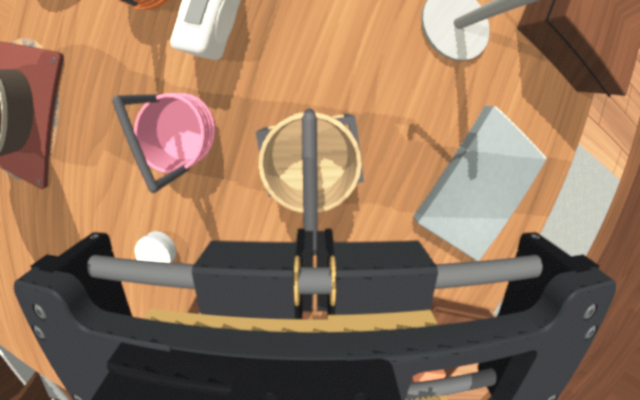

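I lifted before the fingers had finished closing. They move slowly, about 1.3 s for a full stroke, so they shut on nothing above the bar. The basket still sits on the stand, undisturbed. I'm reopening partway and going down again.

{"fn": "play_rows", "kwargs": {
  "plan": [
    [[0, 0, 0], 0],
    [[0, 0, 0], 0],
    [[0, 0, 0], 0],
    [[0, 0, 0], 0],
    [[0, 0, 0], 0],
    [[0, 0, 0], 0],
    [[0, 0, 0], 0],
    [[0, 0, 0], 0]
  ],
  "hand": 0.1
}}

```text
t: 7.35
eef_pos: [535.7, 66.7, 241.7]
orientation: [0.01, 0.574, 0.819, -0.001]
force: [0.2, 0.5, -0.8]
grip_width: 0.505
```

```bash
python3 - <<'E'
from h import *
np.set_printoptions(precision=3,suppress=True)
c=wcam(); print(toolT()[:3,3],jaw(),readout.read_state()["grip_width"])
cv2.imwrite("pics/w7.png",cv2.resize(c["img"][60:290,220:420,::-1],None,fx=2.6,fy=2.6,interpolation=cv2.INTER_CUBIC))
E
```

```text
[535.758  66.703 241.732] 19.891239299033362 0.5220823553464561
```

View pics/w7.png

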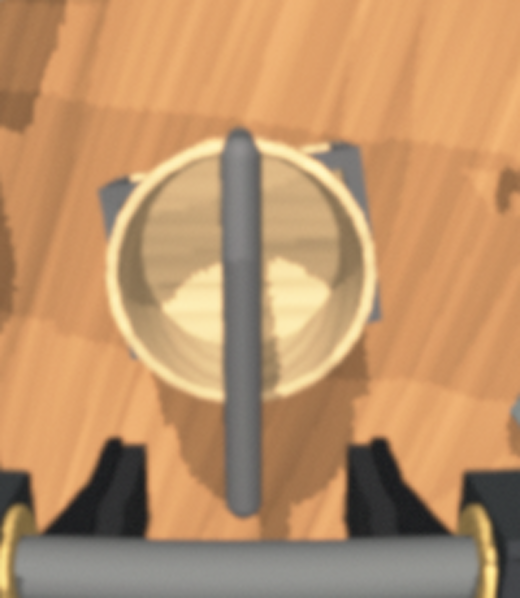

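{"fn": "play_rows", "kwargs": {
  "plan": [
    [[0, 0, -1.5], 0],
    [[0, 0, -1.5], 0],
    [[0, 0, -1.2], 0],
    [[0, 0, -0.6], 0],
    [[0, 0, 0], 0],
    [[0, 0, 0], 0]
  ]
}}

```text
t: 7.9
eef_pos: [536.3, 66.8, 192.7]
orientation: [0.011, 0.574, 0.819, -0.0]
force: [-0.4, 0.0, 0.1]
grip_width: 0.549
```

{"fn": "play_rows", "kwargs": {
  "plan": [
    [[0, 0, -0.4], 0],
    [[0, 0, 0], 0],
    [[0, 0, 0], 0],
    [[0, 0, 0], 0],
    [[0, 0, 0], 0],
    [[0, 0, 0], 0],
    [[0, 0, 0], 0],
    [[0, 0, 0], 0]
  ],
  "hand": -1,
  "squeeze": 45
}}

```text
t: 8.57
eef_pos: [537.5, 67.1, 190.8]
orientation: [0.012, 0.574, 0.818, 0.001]
force: [0.0, -0.6, -1.6]
grip_width: 0.098
```

{"fn": "play_rows", "kwargs": {
  "plan": [
    [[0, 0, 0], 0],
    [[0, 0, 0], 0],
    [[0, 0, 0], 0],
    [[0, 0, 0], 0]
  ]
}}

```text
t: 8.9
eef_pos: [537.5, 67.1, 190.8]
orientation: [0.012, 0.574, 0.818, 0.001]
force: [0.2, -0.4, -0.7]
grip_width: 0.101
```

{"fn": "play_rows", "kwargs": {
  "plan": [
    [[0, 0, 0.5], 0],
    [[0, 0, 1.5], 0],
    [[0, 0, 2], 0],
    [[0, 0, 2], 0],
    [[0, 0, 1], 0],
    [[0, 0, 0], 0],
    [[0, 0, 0], 0]
  ]
}}

```text
t: 9.48
eef_pos: [536.0, 66.8, 263.2]
orientation: [0.011, 0.574, 0.819, -0.0]
force: [-0.7, -0.2, -1.6]
grip_width: 0.099
```

```bash
python3 - <<'E'
from h import *
np.set_printoptions(precision=3,suppress=True)
c=wcam(); print(toolT()[:3,3],jaw(),readout.read_state()["grip_width"])
cv2.imwrite("pics/w8.png",c["img"][:,:,::-1])
S=cam("scene")
cv2.imwrite("pics/s8.png",cv2.resize(S["img"][100:270,250:410,::-1],None,fx=3.5,fy=3.5,interpolation=cv2.INTER_CUBIC))
E
```

```text
[535.921  66.825 262.965] 19.903466885788795 0.10236040652689897
```

View pics/w8.png

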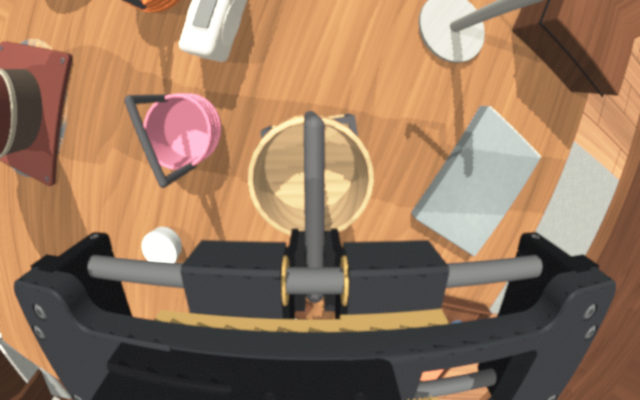

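View pics/s8.png

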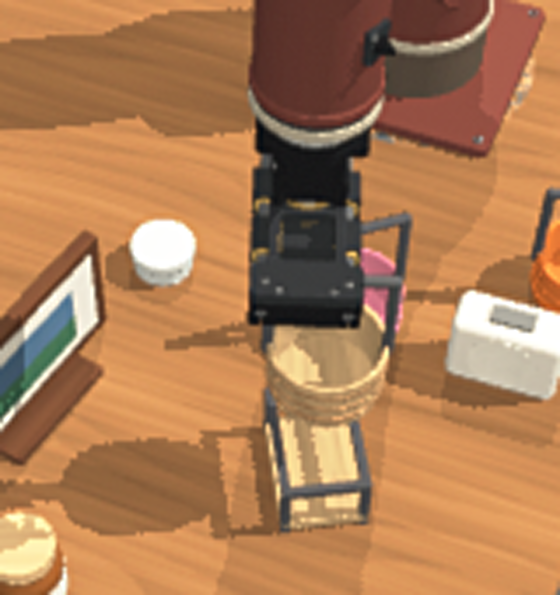

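```bash
python3 - <<'E'
from h import *
np.set_printoptions(precision=1,suppress=True)
c=wcam(); print(watz(c,(452,28),12), tf(648,314.4,-18.07,[0,0,12]))
T=cam("top");S=cam("scene")
for cm,n in((T,"top"),(S,"scene")):
  print(n,[(x["location"],round(x["conf"],2)) for x in models.place_of(n,"stand_opening")],proj(cm,tf(526,84,28.5,[0,0,60])))
  r=models.regions_of(n,"basket"); print([(x["location"],round(x["conf"],2),x["pixels"].sum()) for x in r])
cv2.imwrite("pics/t8.png",cv2.resize(T["img"][130:260,190:370,::-1],None,fx=4,fy=4,interpolation=cv2.INTER_CUBIC))
E
```

```text
[647.6 309.2  12. ] [[648.  314.4  12. ]]
top [] [[306.5 201.5]]
[([252.7, 293.3], 0.83, np.int64(874)), ([364.5, 143.9], 0.18, np.int64(384))]
scene [([340.6, 223.9], 0.62)] [[339.5 223.4]]
[([360.5, 171.9], 0.75, np.int64(181)), ([417.6, 174.3], 0.57, np.int64(1044))]
```

View pics/t8.png

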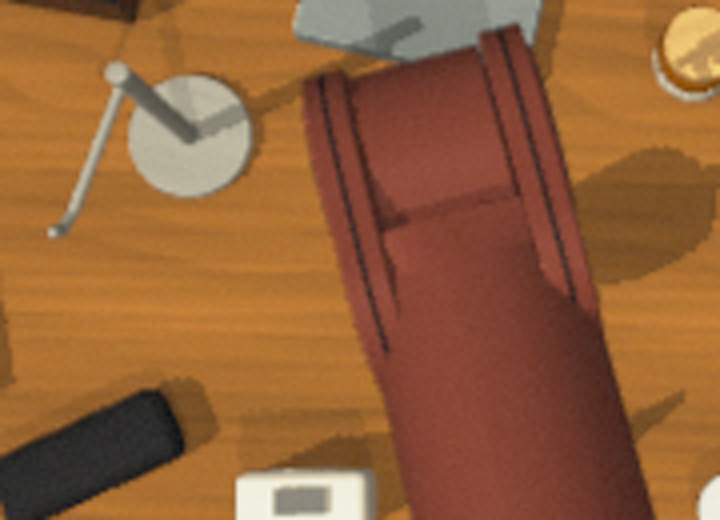

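{"fn": "play_rows", "kwargs": {
  "plan": [
    [[-1.2, 2, 0.2], -5],
    [[-1.2, 3.4, 0.2], -5],
    [[-1, 3.6, 0.1], -5],
    [[-0.8, 3.6, 0.1], -5],
    [[-0.6, 3.6, 0], -5],
    [[-0.4, 3.6, 0], -5],
    [[-0.3, 3, 0], -4],
    [[-0.2, 2, 0], -2]
  ]
}}

```text
t: 10.6
eef_pos: [475.7, 316.0, 267.9]
orientation: [0.01, 0.812, 0.583, -0.005]
force: [-0.1, 0.7, -1.1]
grip_width: 0.097
```

{"fn": "play_rows", "kwargs": {
  "plan": [
    [[0, 1, 0], -1],
    [[0, 0, 0], 0],
    [[0, 0, 0], 0],
    [[0, 0, 0], 0]
  ]
}}

```text
t: 10.93
eef_pos: [472.6, 332.4, 267.0]
orientation: [0.008, 0.815, 0.579, -0.006]
force: [0.2, -0.5, -1.8]
grip_width: 0.095
```

```bash
cat > look.py <<'E'
from h import *
import sys
np.set_printoptions(precision=3,suppress=True)
n=sys.argv[1]
c=wcam(); print(toolT()); print("jaw",jaw(),readout.read_state()["t"],readout.read_state()["grip_width"],readout.read_state()["force"])
im=c["img"][:,:,::-1].copy()
L=[(0,0,240),(0,0,12),(-78,0,224),(-114,0,246)]
for P in tf(648,314.4,-18.07,L): cv2.circle(im,tuple(int(v) for v in wproj(c,P)[0]),3,(0,0,255),1)
cv2.imwrite(f"pics/w{n}.png",im)
S=cam("scene");T=cam("top")
b=[int(v) for v in sys.argv[2:6]]
a=cv2.resize(S["img"][b[1]:b[3],b[0]:b[2],::-1],None,fx=3.5,fy=3.5,interpolation=cv2.INTER_CUBIC)
cv2.imwrite(f"pics/s{n}.png",a)
b=[int(v) for v in sys.argv[6:10]]
a=cv2.resize(T["img"][b[1]:b[3],b[0]:b[2],::-1],None,fx=3.5,fy=3.5,interpolation=cv2.INTER_CUBIC)
cv2.imwrite(f"pics/t{n}.png",a)
E
python3 look.py 9 330 140 500 310 170 120 330 270
```

```text
[[  0.331   0.944   0.    472.785]
 [  0.944  -0.33   -0.02  331.895]
 [ -0.019   0.007  -1.    266.97 ]
 [  0.      0.      0.      1.   ]]
jaw -19.2994048255299 10.9833 0.09766765387536647 [-0.378 -0.138 -1.995]
```

View pics/w9.png

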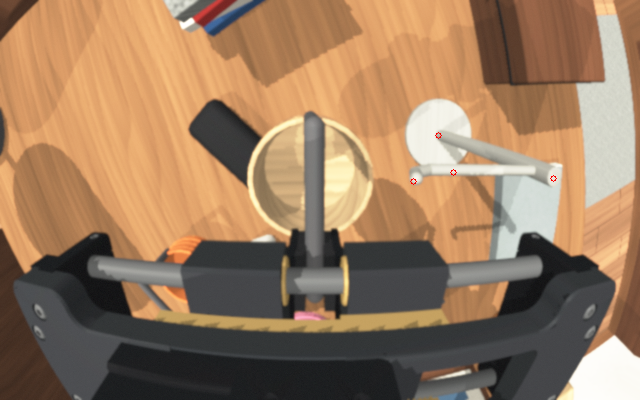

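View pics/s9.png

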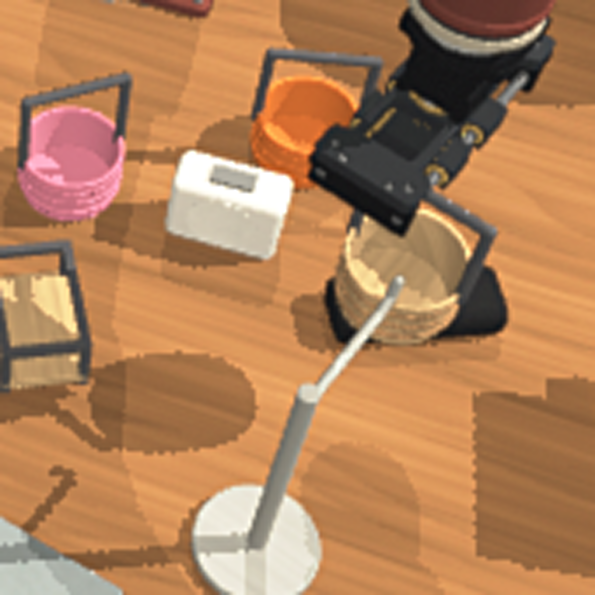

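View pics/t9.png

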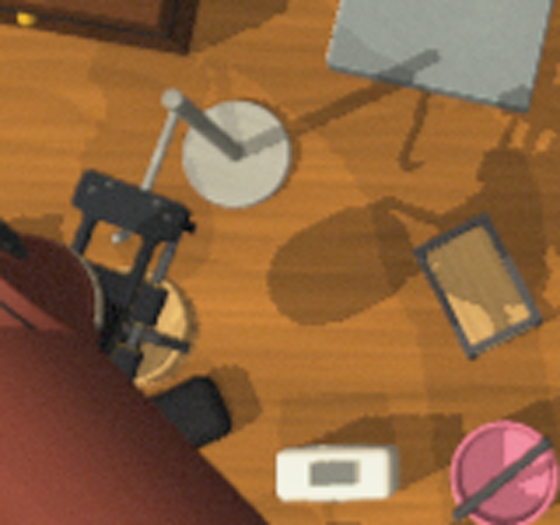

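The hook shows clearly in the wrist view: tip (415,177), post top (555,172). It agrees with my fit to within about 3 px, or 2 mm. Next I line the bar's middle up with the arm and slide in over the tip.

{"fn": "play_rows", "kwargs": {
  "plan": [
    [[0.8, 0.6, 0], 0.7],
    [[0.5, 0.3, 0], 0],
    [[0, 0, 0], 0],
    [[0, 0, 0], 0]
  ]
}}

```text
t: 11.42
eef_pos: [489.3, 338.2, 267.5]
orientation: [0.009, 0.813, 0.582, -0.005]
force: [0.4, 0.2, -1.5]
grip_width: 0.098
```

{"fn": "play_rows", "kwargs": {
  "plan": [
    [[1, 0.1, 0], 0.7],
    [[1.6, -0.4, 0], 0],
    [[1.6, -0.5, 0], 0],
    [[1.4, -0.5, 0], 0],
    [[0.8, -0.3, 0], 0],
    [[0.4, -0.1, 0], 0],
    [[0, 0, 0], 0],
    [[0, 0, 0], 0]
  ]
}}

```text
t: 12.08
eef_pos: [563.0, 319.9, 266.7]
orientation: [0.01, 0.809, 0.588, -0.005]
force: [-1.3, 0.9, -1.5]
grip_width: 0.098
```

```bash
python3 look.py 10 330 140 500 310 170 120 330 270
```

```text
[[  0.308   0.951   0.003 562.883]
 [  0.951  -0.308  -0.022 319.966]
 [ -0.02    0.009  -1.    266.654]
 [  0.      0.      0.      1.   ]]
jaw -17.94395431524009 12.1333 0.09936141894445558 [ 0.379 -0.565 -1.807]
```

View pics/w10.png

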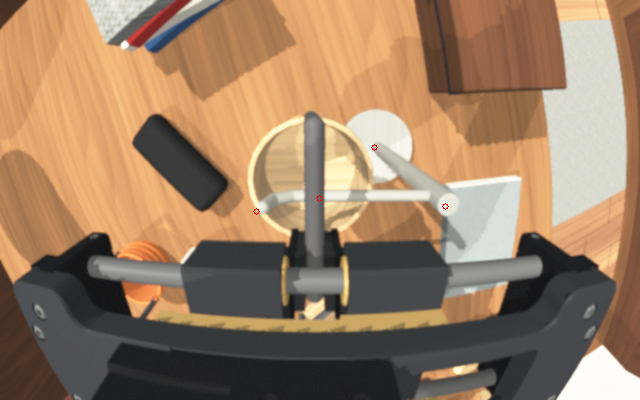

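View pics/s10.png

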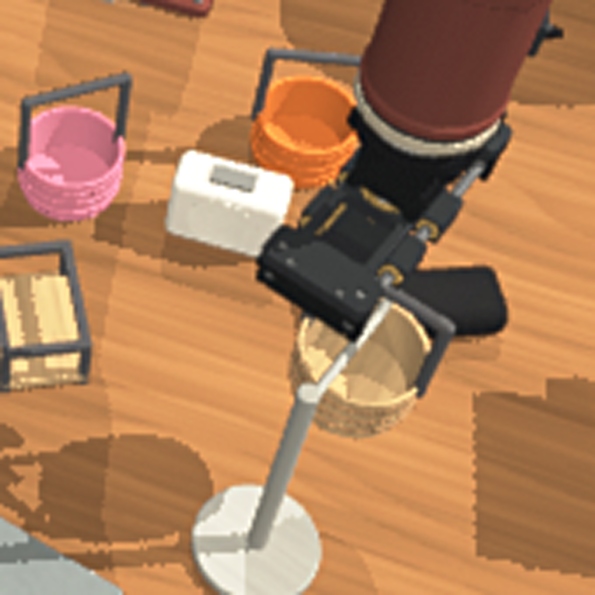

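View pics/t10.png

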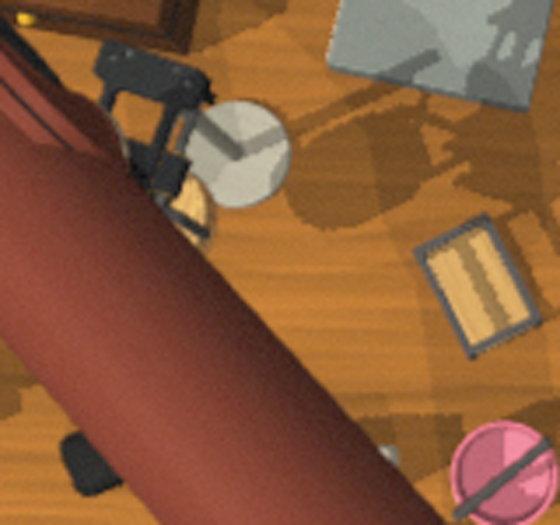

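```bash
python3 - <<'E'
from h import *
np.set_printoptions(precision=1,suppress=True)
c=wcam();M=toolT()
for uv,z in (((317,196),220),((360,196),220),((258,208),246),((449,203),240),((378,145),12)):
    W=watz(c,uv,z); print(uv,W,"tool xy",M[:3,:3].T@(W-M[:3,3]))
# bar mid expected in tool coords
print("bar far end tool xy", [M[:3,:3].T@(watz(c,(312,113),z)-M[:3,3]) for z in (266,260)])
E
```

```text
(317, 196) [572.1 339.8 220. ] tool xy [22.4  2.8 46.6]
(360, 196) [598.6 331.1 220. ] tool xy [22.3 30.6 46.9]
(258, 208) [540.4 351.5 246. ] tool xy [ 23.3 -30.8  20.3]
(449, 203) [650.4 316.1 240. ] tool xy [23.6 84.6 27.4]
(378, 145) [652.7 316.7  12. ] tool xy [ 29.4  84.5 255.3]
bar far end tool xy [array([76.2,  0. , -0.5]), array([76. , -0. ,  5.5])]
```

Measured from the wrist, the arm lies 23 mm from the TCP along the bar, against 25.5 mm for the bar's middle, so the finger has about 9 mm of clearance. I shift 5 mm toward the post to reach the seat, then lower.

{"fn": "play_rows", "kwargs": {
  "plan": [
    [[0.4, -0.15, -0.6], 0],
    [[0, 0, -1.0], 0],
    [[0, 0, -0.8], 0],
    [[0, 0, -0.3], 0],
    [[0, 0, 0], 0],
    [[0, 0, 0], 0]
  ]
}}

```text
t: 12.78
eef_pos: [565.1, 319.3, 236.7]
orientation: [0.01, 0.808, 0.589, -0.006]
force: [0.2, 0.3, -0.5]
grip_width: 0.101
```

{"fn": "play_rows", "kwargs": {
  "plan": [
    [[0, 0, -0.3], 0],
    [[0, 0, -0.1], 0],
    [[0, 0, 0], 0]
  ]
}}

```text
t: 13.03
eef_pos: [565.1, 319.4, 232.5]
orientation: [0.01, 0.808, 0.589, -0.005]
force: [0.6, -0.3, -0.7]
grip_width: 0.102
```

```bash
python3 look.py 11 330 140 500 310 170 120 330 270
```

```text
[[  0.305   0.952   0.003 565.099]
 [  0.952  -0.305  -0.022 319.423]
 [ -0.021   0.01   -1.    232.618]
 [  0.      0.      0.      1.   ]]
jaw -17.76358137151669 13.0833 0.09574995528517785 [-0.134  0.648 -1.454]
```

View pics/w11.png

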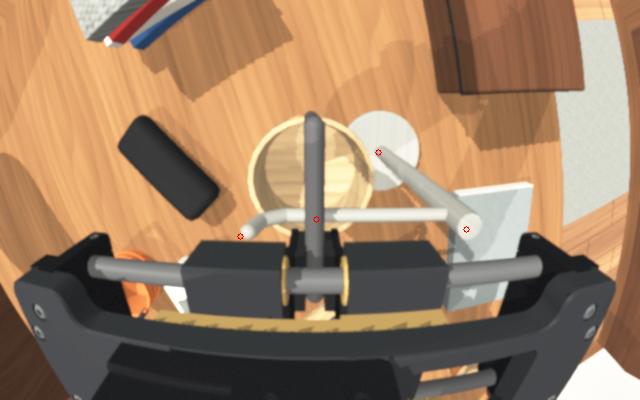

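View pics/s11.png

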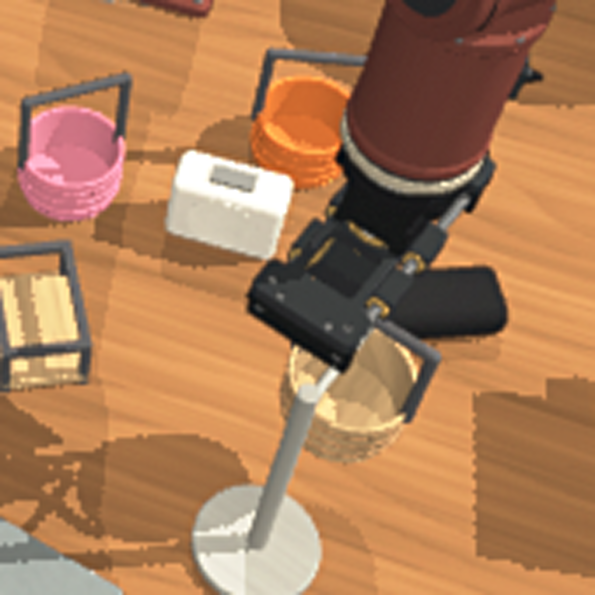

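{"fn": "play_rows", "kwargs": {
  "plan": [
    [[-0.05, -0.2, -0.1], 0],
    [[0, 0, -0.1], 0],
    [[0, 0, -0.1], 0],
    [[0, 0, 0], 0]
  ]
}}

```text
t: 13.52
eef_pos: [564.8, 317.3, 230.2]
orientation: [0.01, 0.808, 0.589, -0.005]
force: [-0.2, 0.6, -0.1]
grip_width: 0.098
```

{"fn": "play_rows", "kwargs": {
  "plan": [
    [[0, 0, -0.1], 0],
    [[0, 0, -0.1], 0],
    [[0, 0, 0], 0]
  ]
}}

```text
t: 13.77
eef_pos: [565.0, 317.4, 228.8]
orientation: [0.01, 0.808, 0.589, -0.004]
force: [-0.7, -1.1, 1.7]
grip_width: 0.098
```

The vertical force changed from -1.5 to +1.7 N, so the bar is resting on the arm. I'm opening the gripper.

{"fn": "play_rows", "kwargs": {
  "plan": [
    [[0, 0, 0], 0],
    [[0, 0, 0], 0],
    [[0, 0, 0], 0],
    [[0, 0, 0], 0],
    [[0, 0, 0], 0],
    [[0, 0, 0], 0],
    [[0, 0, 0], 0]
  ],
  "hand": -0.2
}}

```text
t: 14.35
eef_pos: [565.3, 317.9, 229.1]
orientation: [0.01, 0.808, 0.589, -0.004]
force: [0.0, 0.7, -0.1]
grip_width: 0.392
```

```bash
python3 look.py 12 330 140 500 310 170 120 330 270
```

```text
[[  0.305   0.952   0.006 565.279]
 [  0.952  -0.305  -0.021 317.845]
 [ -0.018   0.012  -1.    229.08 ]
 [  0.      0.      0.      1.   ]]
jaw -17.774054509955164 14.4 0.3927762810961776 [-0.087 -0.43  -0.796]
```

View pics/w12.png

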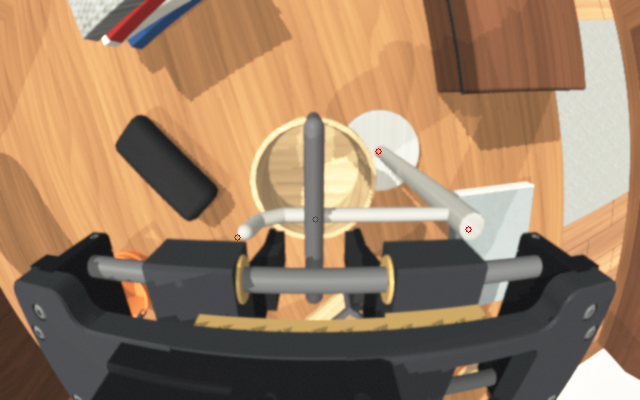

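View pics/s12.png

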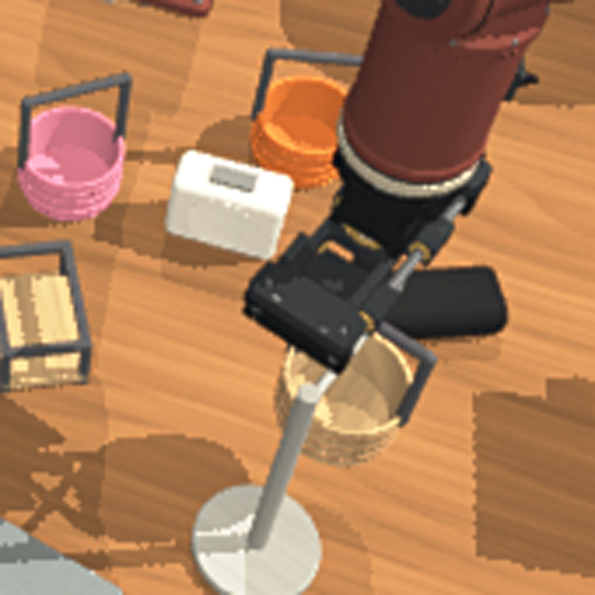

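The fingers stand clear on both sides of the bar, and the basket hangs on the arm at (345,395) in the crop. I'm retreating straight up.

{"fn": "play_rows", "kwargs": {
  "plan": [
    [[0, 0, 0.6], 0],
    [[0, 0, 1.2], 0],
    [[0, 0, 1.5], 0],
    [[0, 0, 2], 0],
    [[0, 0, 2], 0],
    [[0, 0, 1.5], 0],
    [[0, 0, 0.5], 0],
    [[0, 0, 0], 0]
  ]
}}

```text
t: 15.17
eef_pos: [564.4, 317.7, 332.0]
orientation: [0.01, 0.808, 0.589, -0.003]
force: [0.3, -0.5, 0.1]
grip_width: 0.397
```

```bash
python3 look.py 13 330 140 500 310 170 120 330 270
```

```text
[[  0.305   0.952   0.007 564.366]
 [  0.952  -0.305  -0.02  317.683]
 [ -0.017   0.012  -1.    331.521]
 [  0.      0.      0.      1.   ]]
jaw -17.74901259232483 15.2167 0.40001953506220955 [-0.382 -0.823  0.74 ]
```

View pics/w13.png

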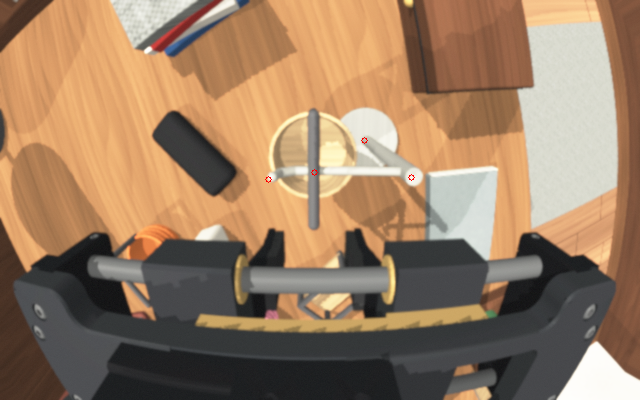

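View pics/t13.png

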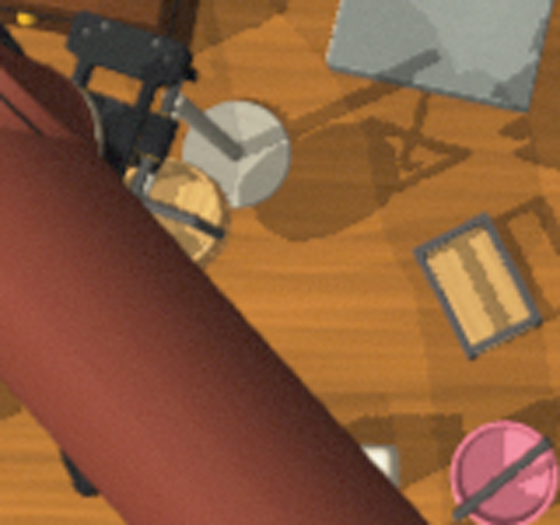

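The basket hangs level on the seat with the hand off it; in the wrist view the bar crosses the arm at (314,171). Now I go to the vase.

{"fn": "play_rows", "kwargs": {
  "plan": [
    [[0.2, -2, 0], -3],
    [[0.3, -3.5, 0], -4],
    [[0.3, -3.8, 0], -4.5],
    [[0.3, -3.8, 0], -4.5],
    [[0.3, -3.8, 0], -4.5],
    [[0.3, -3.8, 0], -4.5],
    [[0.3, -3.8, 0], -4.5],
    [[0.3, -3.8, 0], -4.5]
  ],
  "hand": 0.6
}}

```text
t: 15.98
eef_pos: [578.4, 32.5, 318.0]
orientation: [0.002, 0.946, 0.325, -0.013]
force: [0.3, -0.2, 0.4]
grip_width: 0.791
```

{"fn": "play_rows", "kwargs": {
  "plan": [
    [[0.3, -3.8, -0.2], -4.5],
    [[0.3, -3.8, -0.3], -4.5],
    [[0.3, -3.8, -0.3], -4.5],
    [[0.3, -3.8, -0.3], -4.5],
    [[0.3, -3.8, -0.3], -4.5],
    [[0.3, -3.8, -0.3], -4.5],
    [[0.3, -3.8, -0.3], -4],
    [[0.3, -3.4, -0.3], -3]
  ]
}}

```text
t: 16.65
eef_pos: [596.0, -285.1, 284.9]
orientation: [-0.004, 1.0, 0.017, -0.019]
force: [-0.2, 0.6, -0.3]
grip_width: 0.8
```

{"fn": "play_rows", "kwargs": {
  "plan": [
    [[0.3, -2.5, -0.3], -1],
    [[0.2, -1.5, -0.3], -0.5],
    [[0, -0.5, 0], 0],
    [[0, 0, 0], 0],
    [[0, 0, 0], 0]
  ]
}}

```text
t: 17.07
eef_pos: [596.2, -340.5, 270.1]
orientation: [-0.005, 1.0, -0.004, -0.025]
force: [-0.7, 0.2, -0.6]
grip_width: 0.801
```

```bash
cat > lookv.py <<'E'
from h import *
import sys
np.set_printoptions(precision=3,suppress=True)
n=sys.argv[1]
c=wcam(); c=wcam(); print(toolT()); print("jaw",jaw(),readout.read_state()["t"],readout.read_state()["grip_width"],readout.read_state()["force"])
im=c["img"][:,:,::-1].copy(); cv2.imwrite(f"pics/w{n}raw.png",im)
for P in tf(613.4,-356.8,0.1,[(25,14,140),(25,-14,140),(-25,14,140),(-25,-14,140),(38,21,80),(38,-21,80),(-38,21,80),(-38,-21,80)]): cv2.circle(im,tuple(int(v) for v in wproj(c,P)[0]),2,(0,0,255),1)
cv2.imwrite(f"pics/w{n}.png",im)
E
python3 lookv.py 14
```

```text
[[   0.999   -0.007   -0.049  596.582]
 [  -0.006   -1.       0.01  -339.59 ]
 [  -0.049   -0.01    -0.999  270.76 ]
 [   0.       0.       0.       1.   ]]
jaw -90.38791566746612 17.1667 0.8023289885704136 [ 0.222  0.067 -0.693]
```

View pics/w14.png

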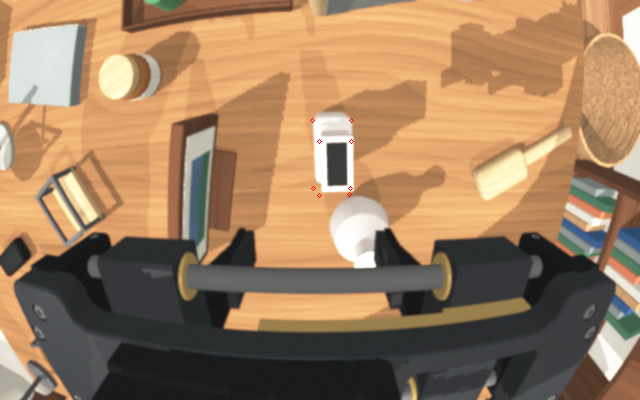

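```bash
python3 - <<'E'
import cv2
a=cv2.imread("pics/w14raw.png")[95:275,280:410]; cv2.imwrite("pics/w14c.png",cv2.resize(a,None,fx=4,fy=4,interpolation=cv2.INTER_CUBIC)[:600])
E
```

```text
(no output)
```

View pics/w14c.png

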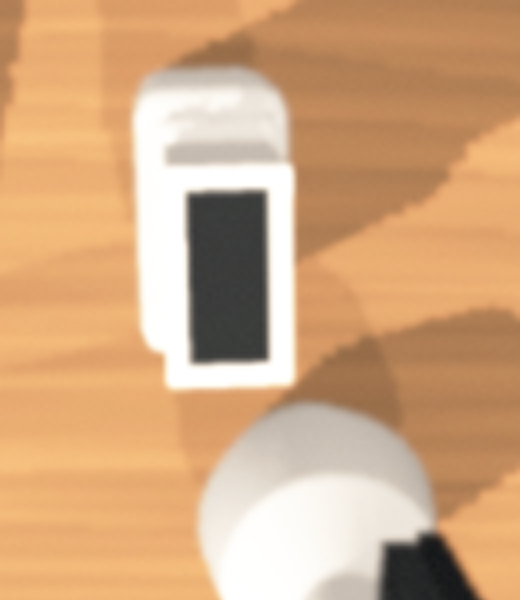

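```bash
python3 - <<'E'
from h import *
from scipy.optimize import least_squares
np.set_printoptions(precision=2,suppress=True)
c=wcam(); M=toolT(); print(M)
u=lambda x,y:(280+(x+.5)/4-.5,95+(y+.5)/4-.5)
P=np.array([(25,14,140),(25,-14,140),(-25,-14,140),(-25,14,140)]); uv=[u(166,163),u(294,163),u(294,385),u(167,388)]
f=lambda p:(wproj(c,tf(p[0],p[1],p[2],P+[0,0,p[3]]))-uv).ravel()
q=least_squares(f,[613,-357,0,0],x_scale=[1,1,.1,1]).x; print("vase wrist",q,f(q))
W=watz(c,u(294,470),100);print("round vase approx",W)
E
```

```text
[[   1.     -0.01   -0.05  596.75]
 [  -0.01   -1.      0.01 -339.6 ]
 [  -0.05   -0.01   -1.    271.14]
 [   0.      0.      0.      1.  ]]
vase wrist [ 620.41 -357.88    0.79    9.12] [-0.42  0.23  0.46 -0.1  -0.24  0.05  0.21 -0.19]
round vase approx [ 554.69 -379.23  100.  ]
```

{"fn": "play_rows", "kwargs": {
  "plan": [
    [[0.7, -0.6, -0.8], 0.3],
    [[0.7, -0.6, -1.2], 0],
    [[0.2, -0.2, -1.5], 0],
    [[0, 0, -1.5], 0],
    [[0, 0, -0.8], 0],
    [[0, 0, 0], 0],
    [[0, 0, 0], 0]
  ]
}}

```text
t: 17.8
eef_pos: [618.3, -349.6, 209.2]
orientation: [-0.005, 1.0, 0.005, -0.022]
force: [0.0, -1.0, -0.0]
grip_width: 0.799
```

```bash
python3 lookv.py 15; python3 - <<'E'
import cv2
a=cv2.imread("pics/w15raw.png")[140:290,240:400]; cv2.imwrite("pics/w15c.png",cv2.resize(a,None,fx=4,fy=4,interpolation=cv2.INTER_CUBIC)[:600])
E
```

```text
[[   0.999    0.009   -0.044  618.371]
 [   0.009   -1.       0.009 -349.707]
 [  -0.044   -0.009   -0.999  209.917]
 [   0.       0.       0.       1.   ]]
jaw -89.50339111057482 17.9 0.8060937194483586 [-0.021  0.231  0.382]
```

View pics/w15c.png

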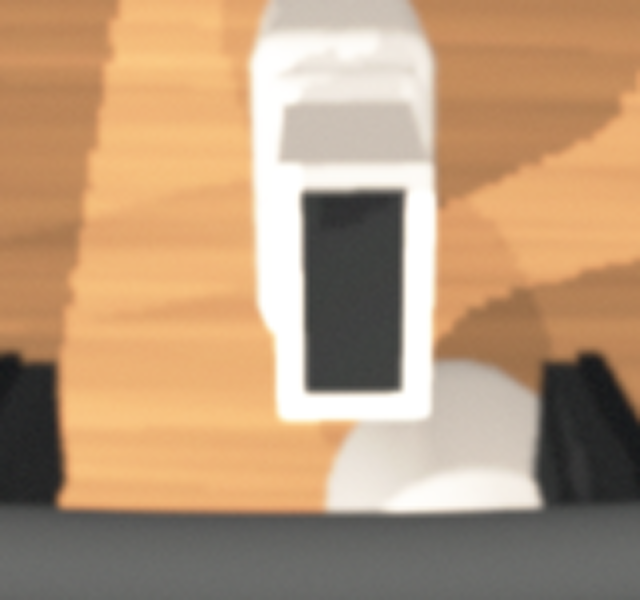

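```bash
python3 - <<'E'
from h import *
from scipy.optimize import least_squares
np.set_printoptions(precision=2,suppress=True)
c=wcam(); M=toolT(); print(M[:3,3])
u=lambda x,y:(240+(x+.5)/4-.5,140+(y+.5)/4-.5)
P=np.array([(25,14,140),(25,-14,140),(-25,-14,140),(-25,14,140)]); uv=[u(278,162),u(437,162),u(433,418),u(277,420)]
for free in(0,1):
    f=lambda p:(wproj(c,tf(p[0],p[1],p[2],P+[0,0,p[3]*free]))-uv).ravel()
    q=least_squares(f,[613,-357,0,0],x_scale=[1,1,.1,1]).x; print("vase wrist",q,f(q))
E
```

```text
[ 618.47 -349.9   210.49]
vase wrist [ 617.91 -359.06    0.9     0.  ] [ 0.11  0.74 -0.13  0.61 -1.25 -0.72  1.26 -0.96]
vase wrist [ 620.09 -358.82    0.91    5.56] [-0.43 -0.01  0.42 -0.15 -0.78  0.19  0.79 -0.03]
```

{"fn": "play_rows", "kwargs": {
  "plan": [
    [[0, -0.5, -1], 0.2],
    [[0, -0.3, -1.5], 0],
    [[0, 0, -1.8], 0],
    [[0, 0, -1.8], 0],
    [[0, 0, -1.2], 0],
    [[0, 0, -0.6], 0],
    [[0, 0, 0], 0],
    [[0, 0, 0], 0]
  ]
}}

```text
t: 18.62
eef_pos: [618.1, -361.3, 126.7]
orientation: [-0.003, 1.0, 0.005, -0.02]
force: [0.2, 0.3, 0.3]
grip_width: 0.799
```

{"fn": "play_rows", "kwargs": {
  "plan": [
    [[0, 0.15, -0.6], 0],
    [[0, 0, -0.3], 0],
    [[0, 0, 0], 0],
    [[0, 0, 0], 0]
  ]
}}

```text
t: 18.95
eef_pos: [619.3, -360.2, 119.2]
orientation: [-0.002, 1.0, 0.005, -0.018]
force: [0.8, -0.3, 0.3]
grip_width: 0.804
```

```bash
python3 lookv.py 16; python3 - <<'E'
from h import *
S=cam("scene");T=cam("top")
a=cv2.resize(S["img"][130:260,150:290,::-1],None,fx=4,fy=4,interpolation=cv2.INTER_CUBIC);cv2.imwrite("pics/s16.png",a)
E
```

```text
[[   0.999    0.011   -0.037  619.353]
 [   0.011   -1.       0.004 -360.292]
 [  -0.037   -0.004   -0.999  119.29 ]
 [   0.       0.       0.       1.   ]]
jaw -89.39286072193974 19.05 0.8013643283256051 [0.181 0.488 0.433]
```

View pics/w16raw.png

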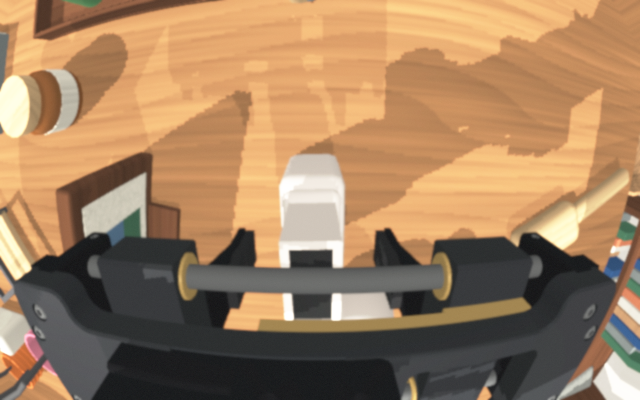

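View pics/s16.png

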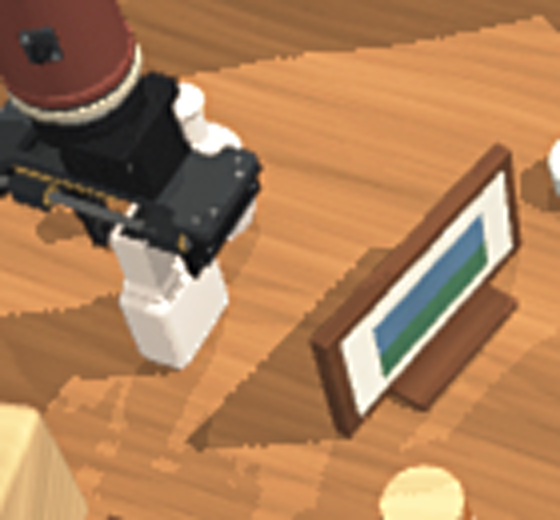

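{"fn": "play_rows", "kwargs": {
  "plan": [
    [[0, 0, 0], 0],
    [[0, 0, 0], 0],
    [[0, 0, 0], 0],
    [[0, 0, 0], 0],
    [[0, 0, 0], 0],
    [[0, 0, 0], 0],
    [[0, 0, 0], 0],
    [[0, 0, 0], 0]
  ],
  "hand": -1,
  "squeeze": 45
}}

```text
t: 19.82
eef_pos: [619.5, -360.4, 119.9]
orientation: [-0.002, 1.0, 0.005, -0.018]
force: [-0.2, 0.6, 0.7]
grip_width: 0.32
```

{"fn": "play_rows", "kwargs": {
  "plan": [
    [[0, 0, 0], 0],
    [[0, 0, 0], 0],
    [[0, 0, 0], 0],
    [[0, 0, 0], 0]
  ]
}}

```text
t: 20.15
eef_pos: [619.5, -360.4, 119.9]
orientation: [-0.002, 1.0, 0.005, -0.018]
force: [0.7, 0.0, 0.1]
grip_width: 0.319
```

```bash
python3 lookv.py 17
```

```text
[[   0.999    0.011   -0.036  619.494]
 [   0.011   -1.       0.003 -360.382]
 [  -0.036   -0.004   -0.999  119.865]
 [   0.       0.       0.       1.   ]]
jaw -89.39824826718781 20.25 0.32049762945069993 [ 0.356  0.428 -0.566]
```

View pics/w17raw.png

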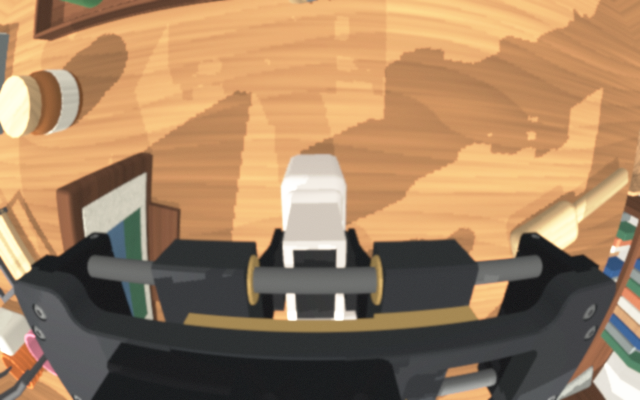

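{"fn": "play_rows", "kwargs": {
  "plan": [
    [[0, 0, 0.5], 0],
    [[0, 0, 1.2], 0],
    [[0, 0, 2], 0],
    [[0, 0, 2.4], 0],
    [[0, 0, 2.4], 0],
    [[0, 0, 2.4], 0],
    [[0, 0, 2.4], 0],
    [[0, 0, 2.4], 0]
  ]
}}

```text
t: 20.92
eef_pos: [614.5, -358.1, 280.0]
orientation: [-0.005, 1.0, 0.006, -0.024]
force: [0.4, -0.4, -1.7]
grip_width: 0.32
```

{"fn": "play_rows", "kwargs": {
  "plan": [
    [[0, 0, 2.4], 0],
    [[0, 0, 1.5], 0],
    [[0, 0, 0.5], 0],
    [[0, 0, 0], 0],
    [[0, 0, 0], 0]
  ]
}}

```text
t: 21.33
eef_pos: [615.2, -358.1, 337.2]
orientation: [-0.002, 1.0, 0.006, -0.019]
force: [-0.4, -0.3, -2.8]
grip_width: 0.316
```

```bash
python3 lookv.py 18;python3 - <<'E'
from h import *
S=cam("scene");T=cam("top")
a=cv2.resize(S["img"][80:260,110:300,::-1],None,fx=3.3,fy=3.3,interpolation=cv2.INTER_CUBIC);cv2.imwrite("pics/s18.png",a)
E
```

```text
[[   0.999    0.011   -0.039  614.932]
 [   0.011   -1.       0.005 -358.014]
 [  -0.039   -0.006   -0.999  336.111]
 [   0.       0.       0.       1.   ]]
jaw -89.36812488600053 21.4333 0.3200077078145088 [-0.388  0.509 -1.751]
```

View pics/s18.png

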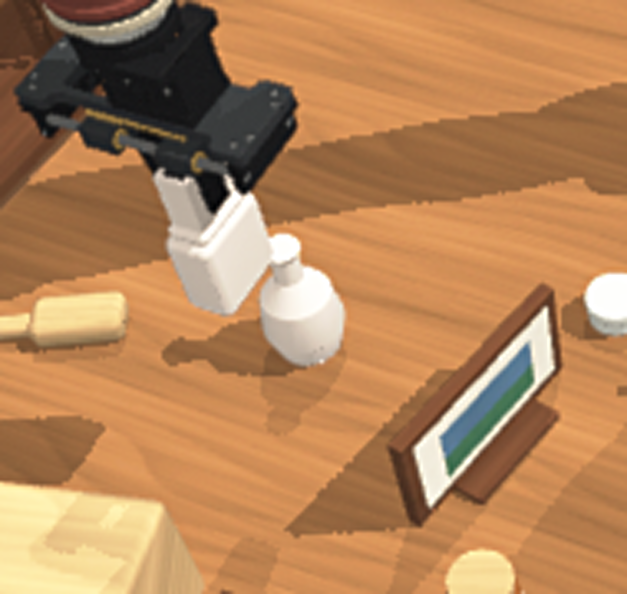

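The vase is held with its underside about 216 mm up. Before travelling I re-measure the stand, which is now uncovered.

```bash
python3 - <<'E'
from h import *
S=cam("scene");T=cam("top")
cv2.imwrite("pics/s19.png",cv2.resize(S["img"][195:265,300:380,::-1],None,fx=7,fy=7,interpolation=cv2.INTER_CUBIC))
cv2.imwrite("pics/t19.png",cv2.resize(T["img"][165:235,270:345,::-1],None,fx=8,fy=8,interpolation=cv2.INTER_CUBIC))
E
```

```text
(no output)
```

View pics/s19.png

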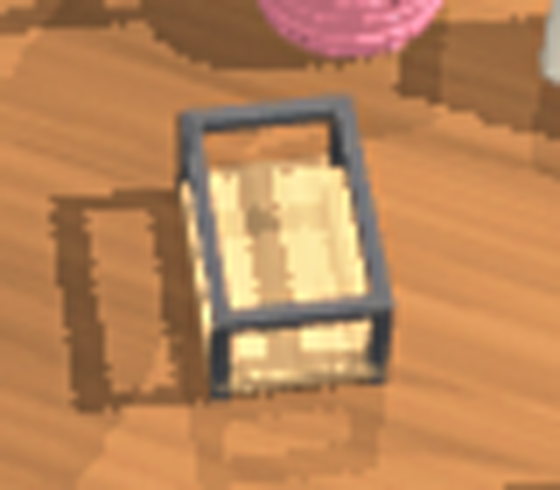

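View pics/t19.png

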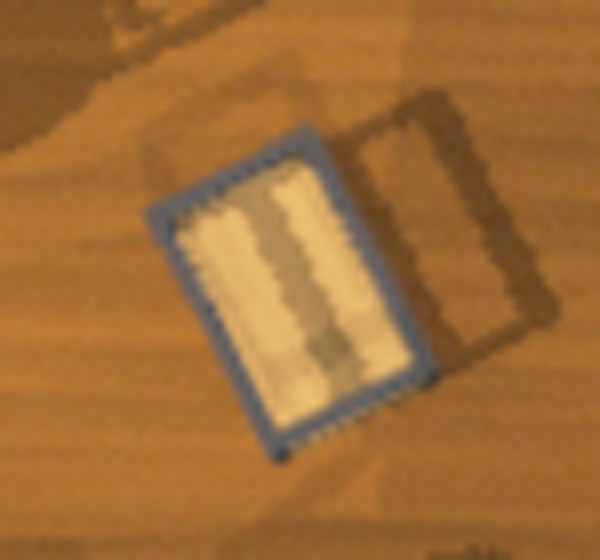

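```bash
python3 - <<'E'
from h import *
from scipy.optimize import least_squares
np.set_printoptions(precision=2,suppress=True)
S=cam("scene");T=cam("top")
t=lambda x,y:(270+(x+.5)/8-.5,165+(y+.5)/8-.5)
s=lambda x,y:(300+(x+.5)/7-.5,195+(y+.5)/7-.5)
C=np.array([(54,37,60),(54,-37,60),(-54,-37,60),(-54,37,60)])
ot=np.array([t(147,213),t(310,124),t(436,370),t(275,450)]); os_=np.array([s(391,303),s(210,322),s(180,110),s(350,94)])
for nm,w in(("both",(1,1)),("top",(1,0)),("scene",(0,1))):
    f=lambda p:np.r_[w[0]*(proj(T,tf(p[0],p[1],p[2],C))-ot).ravel(),w[1]*(proj(S,tf(p[0],p[1],p[2],C))-os_).ravel()]
    q=least_squares(f,[526,84,28],x_scale=[1,1,.1]).x; print(nm,q,f(q))
E
```

```text
both [527.82  85.68  28.73] [-0.58 -0.26  0.38 -0.05  0.68  0.13 -0.65  1.22  0.09  0.64  0.08  0.58
 -0.52 -0.06 -0.18 -0.17]
top [528.65  85.57  29.15] [-0.61 -0.39  0.27 -0.33  0.79 -0.27 -0.45  0.97  0.    0.    0.    0.
 -0.    0.   -0.   -0.  ]
scene [526.81  85.72  28.31] [-0.   -0.    0.    0.    0.    0.   -0.    0.    0.09  0.45  0.06  0.23
 -0.26 -0.4   0.09 -0.36]
```

{"fn": "play_rows", "kwargs": {
  "plan": [
    [[-0.2, 1, 0], 1],
    [[-0.4, 2, 0], 1.6],
    [[-0.5, 2.5, 0], 1.7],
    [[-0.5, 2.6, 0], 1.7],
    [[-0.5, 2.6, 0], 1.7],
    [[-0.5, 2.6, 0], 1.7],
    [[-0.5, 2.6, 0], 1.7],
    [[-0.5, 2.6, 0], 1.7]
  ]
}}

```text
t: 22.4
eef_pos: [573.5, -168.2, 331.7]
orientation: [0.0, 0.992, 0.121, -0.022]
force: [-0.2, 0.8, -2.0]
grip_width: 0.32
```

{"fn": "play_rows", "kwargs": {
  "plan": [
    [[-0.5, 2.6, 0], 1.7],
    [[-0.5, 2.6, 0], 1.7],
    [[-0.5, 2.6, 0], 1.7],
    [[-0.5, 2.6, 0], 1.7],
    [[-0.5, 2.6, 0], 1.7],
    [[-0.5, 2.6, 0], 1.7],
    [[-0.5, 2.6, 0], 1.7],
    [[-0.5, 2.6, 0], 1.7]
  ]
}}

```text
t: 23.07
eef_pos: [526.2, 58.1, 332.0]
orientation: [0.004, 0.968, 0.249, -0.021]
force: [0.2, 0.3, -2.1]
grip_width: 0.32
```

{"fn": "play_rows", "kwargs": {
  "plan": [
    [[0.2, 1, -0.3], 0],
    [[0.2, 0.3, -0.5], 0],
    [[0, 0, -0.5], 0],
    [[0, 0, 0], 0],
    [[0, 0, 0], 0]
  ]
}}

```text
t: 23.48
eef_pos: [527.4, 80.8, 318.4]
orientation: [0.004, 0.966, 0.256, -0.021]
force: [0.8, -0.2, -1.6]
grip_width: 0.324
```

```bash
cat > lookf.py <<'E'
from h import *
import sys
np.set_printoptions(precision=3,suppress=True)
n=sys.argv[1]
c=wcam(); c=wcam(); M=toolT(); print(M); print("jaw",jaw(),readout.read_state()["t"],readout.read_state()["grip_width"],readout.read_state()["force"])
cv2.imwrite(f"pics/w{n}.png",c["img"][:,:,::-1])
S=cam("scene");T=cam("top")
cv2.imwrite(f"pics/s{n}.png",cv2.resize(S["img"][120:270,270:410,::-1],None,fx=4,fy=4,interpolation=cv2.INTER_CUBIC))
cv2.imwrite(f"pics/t{n}.png",cv2.resize(T["img"][140:250,240:380,::-1],None,fx=5,fy=5,interpolation=cv2.INTER_CUBIC))
E
python3 lookf.py 20
```

```text
[[  0.868   0.495  -0.038 527.498]
 [  0.494  -0.869  -0.019  80.321]
 [ -0.042  -0.003  -0.999 318.455]
 [  0.      0.      0.      1.   ]]
jaw -60.34316229358565 23.5833 0.3166226565397593 [-0.364 -0.071 -2.899]
```

View pics/w20.png

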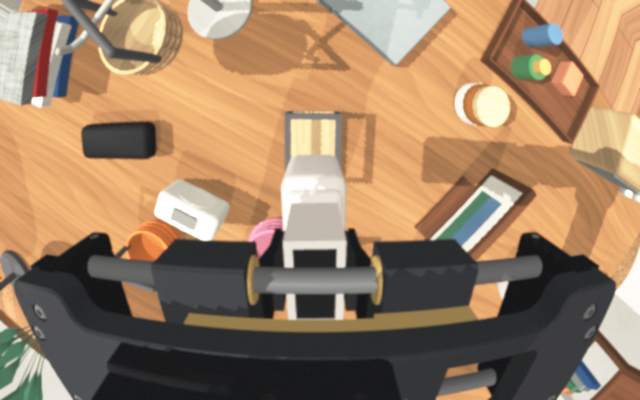

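View pics/s20.png

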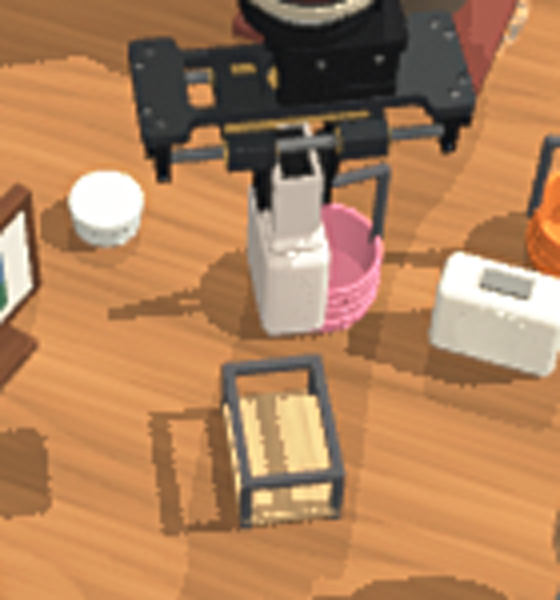

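View pics/t20.png

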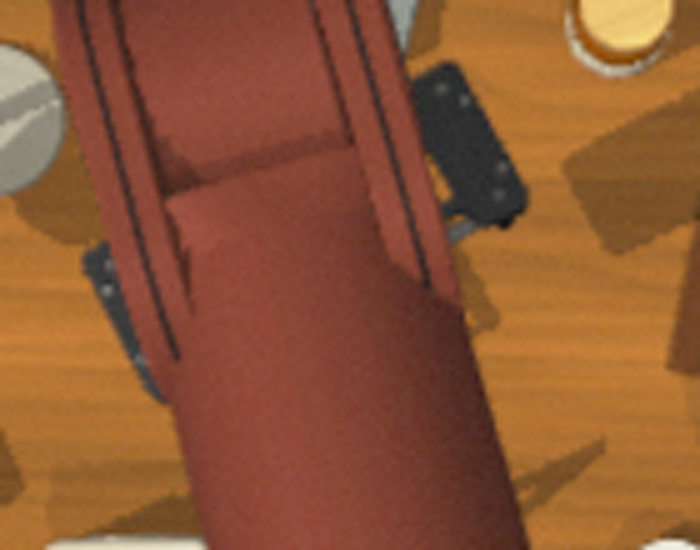

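{"fn": "play_rows", "kwargs": {
  "plan": [
    [[0.2, 0.4, -1], -0.5],
    [[0, 0.1, -2], 0],
    [[0, 0, -2.2], 0],
    [[0, 0, -2.2], 0],
    [[0, 0, -1.5], 0],
    [[0, 0, -0.5], 0],
    [[0, 0, 0], 0],
    [[0, 0, 0], 0]
  ]
}}

```text
t: 24.35
eef_pos: [530.9, 84.1, 218.9]
orientation: [0.004, 0.969, 0.247, -0.019]
force: [0.4, -0.4, -2.4]
grip_width: 0.318
```

```bash
python3 lookf.py 21; python3 - <<'E'
import cv2
a=cv2.imread("pics/w21.png")[80:290,230:400]; cv2.imwrite("pics/w21c.png",cv2.resize(a,None,fx=2.8,fy=2.8,interpolation=cv2.INTER_CUBIC)[:600])
E
```

```text
[[  0.877   0.479  -0.034 531.267]
 [  0.479  -0.878  -0.017  84.155]
 [ -0.038  -0.001  -0.999 219.665]
 [  0.      0.      0.      1.   ]]
jaw -61.36548718398127 24.45 0.31734130538885047 [-0.791 -0.041 -1.817]
```

View pics/w21c.png

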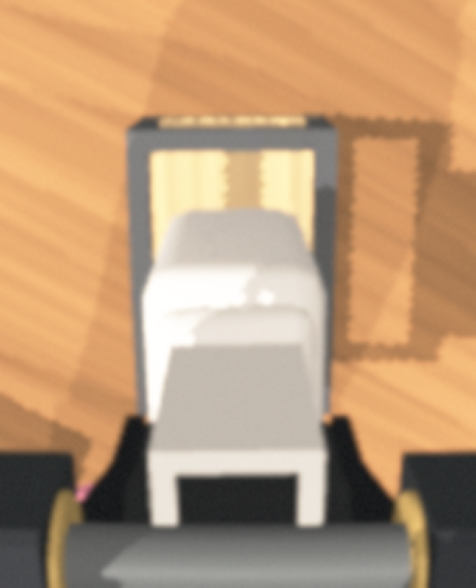

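View pics/s21.png

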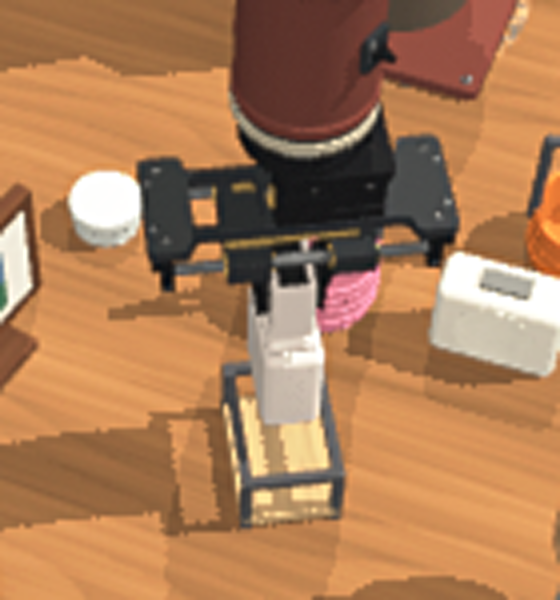

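```bash
python3 - <<'E'
from h import *
from scipy.optimize import least_squares
np.set_printoptions(precision=2,suppress=True)
c=wcam(); M=toolT(); print(M[:3,3],jaw())
u=lambda x,y:(230+(x+.5)/2.8-.5,80+(y+.5)/2.8-.5)
C=np.array([(54,37,60),(54,-37,60),(46,29,60),(46,-29,60)]); uv=np.array([u(129,130),u(336,130),u(151,150),u(313,150)])
f=lambda p:(wproj(c,tf(p[0],p[1],p[2],C))-uv).ravel()
q=least_squares(f,[529,86,29],x_scale=[1,1,.1]).x; print("stand",q,f(q))
# vase: bottom z = M z -119.9 ; neck far top corners and shoulder
zb=M[2,3]-119.7
V=np.array([(25,14,140),(25,-14,140)]); vv=np.array([u(148,452),u(325,450)])
g=lambda p:(wproj(c,tf(p[0],p[1],p[2],V+[0,0,zb]))-vv).ravel()
p=least_squares(g,[529,86,29],x_scale=[1,1,.1]).x; print("vase",p,g(p))
im=cv2.imread("pics/w21.png")
def dr(P,col):
    for X in P:
        w=wproj(c,X)[0]; cv2.circle(im,tuple(int(round(v)) for v in w),1,col,-1)
dr(tf(*q,C),(0,255,0))
yaw=jaw()+90
for dx,col in((0,(0,0,255)),):
    v0=M[:3,3]+dx*M[:3,0]
    dr(tf(v0[0],v0[1],yaw,np.array([(25,14,140),(25,-14,140),(38,0,80),(38,0,10),(0,21,40),(0,-21,40)])+[0,0,zb]),col)
cv2.imwrite("pics/w21d.png",cv2.resize(im[80:290,230:400],None,fx=2.8,fy=2.8,interpolation=cv2.INTER_CUBIC))
E
```

```text
[531.43  84.27 219.96] -61.352549447035045
stand [531.47  86.33  28.55] [-1.17 -0.4   0.99 -0.38 -0.72  0.42  0.88  0.44]
vase [530.45  83.3   29.38] [-0.41  0.03  0.41  0.01]
```

View pics/w21d.png

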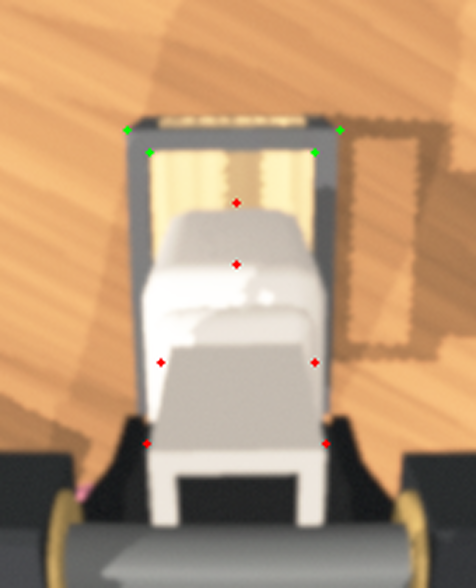

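{"fn": "play_rows", "kwargs": {
  "plan": [
    [[0.1, 0.15, -0.6], 0.2],
    [[0, 0.05, -0.8], 0],
    [[0, 0, -0.6], 0],
    [[0, 0, -0.3], 0],
    [[0, 0, 0], 0],
    [[0, 0, 0], 0],
    [[0, 0, 0], 0]
  ]
}}

```text
t: 25.18
eef_pos: [532.9, 86.7, 195.3]
orientation: [0.004, 0.968, 0.249, -0.017]
force: [-0.2, -0.1, -3.1]
grip_width: 0.32
```

```bash
python3 lookf.py 22; python3 - <<'E'
import cv2
a=cv2.imread("pics/w22.png")[80:290,230:400]; cv2.imwrite("pics/w22c.png",cv2.resize(a,None,fx=2.8,fy=2.8,interpolation=cv2.INTER_CUBIC)[:600])
E
```

```text
[[  0.875   0.483  -0.031 533.048]
 [  0.483  -0.876  -0.017  86.743]
 [ -0.036  -0.     -0.999 195.614]
 [  0.      0.      0.      1.   ]]
jaw -61.129152638041134 25.2833 0.31899744029921323 [ 0.029 -0.118 -2.432]
```

View pics/w22c.png

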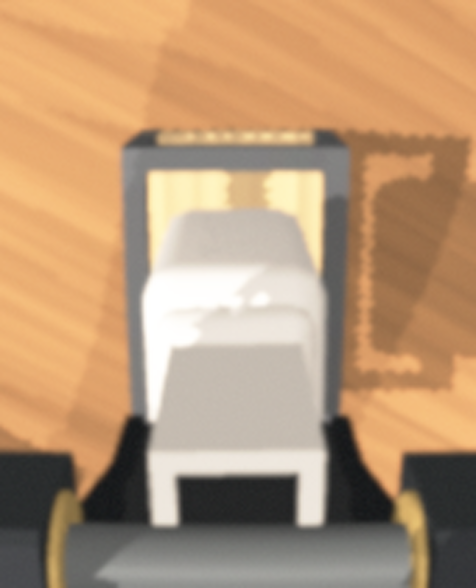

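View pics/s22.png

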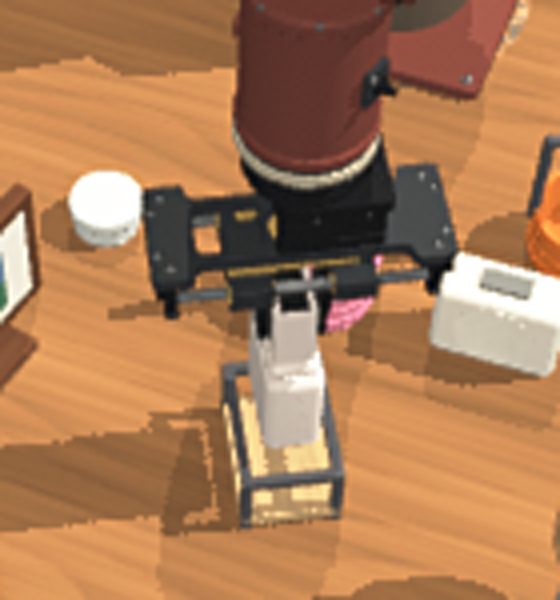

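```bash
python3 - <<'E'
from h import *
from scipy.optimize import least_squares
np.set_printoptions(precision=2,suppress=True)
c=wcam(); M=toolT(); print(M[:3,3])
u=lambda x,y:(230+(x+.5)/2.8-.5,80+(y+.5)/2.8-.5)
C=np.array([(54,37,60),(54,-37,60),(46,29,60),(46,-29,60)]); uv=np.array([u(123,148),u(349,148),u(147,170),u(323,170)])
zb=M[2,3]-119.7
V=np.array([(25,14,140+zb),(25,-14,140+zb)]); vv=np.array([u(148,452),u(325,450)])
for dz in (0,-8):
    f=lambda p:(wproj(c,tf(p[0],p[1],p[2],C+[0,0,dz]))-uv).ravel()
    q=least_squares(f,[529,86,29],x_scale=[1,1,.1]).x; print("stand",dz,q,f(q))
g=lambda p:(wproj(c,tf(p[0],p[1],p[2],V))-vv).ravel()
p=least_squares(g,[529,86,29],x_scale=[1,1,.1]).x; print("vase",p)
S=cam("scene")
im=cv2.resize(S["img"][120:270,270:410,::-1],None,fx=4,fy=4,interpolation=cv2.INTER_CUBIC)
def line(A,B,col):
    a,b=[((proj(S,x)[0]-[270,120])+.5)*4-.5 for x in(A,B)]
    cv2.line(im,tuple(int(round(v)) for v in a),tuple(int(round(v)) for v in b),col,1)
def quad(a,b,z,pose,col):
    K=tf(*pose,[(a,b,z),(a,-b,z),(-a,-b,z),(-a,b,z)])
    for i in range(4): line(K[i],K[(i+1)%4],col)
P=(527.8,85.7,28.7)
quad(54,37,60,P,(0,255,0));quad(38,21,zb,P,(0,0,255));quad(38,21,zb+80,P,(0,0,255));quad(25,14,zb+140,P,(255,0,0))
cv2.imwrite("pics/s22o.png",im[150:450])
cv2.imwrite("pics/s22o.png",cv2.resize(im[220:420,180:380],None,fx=3,fy=3))
raw=cv2.resize(S["img"][175:225,315:365,::-1],None,fx=12,fy=12,interpolation=cv2.INTER_CUBIC); cv2.imwrite("pics/s22r.png",raw)
E
```

```text
[533.15  86.76 195.73]
stand 0 [531.08  86.14  28.79] [-1.   -0.38  0.65 -0.34 -0.56  0.38  0.91  0.42]
stand -8 [530.13  85.64  28.79] [ 0.15 -0.29 -0.5  -0.25  0.33  0.24  0.02  0.28]
vase [532.07  85.8   29.57]
```

View pics/s22o.png

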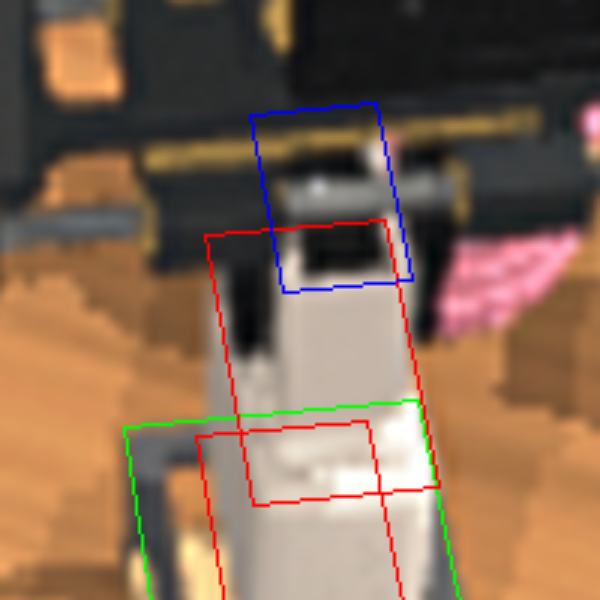

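View pics/s22r.png

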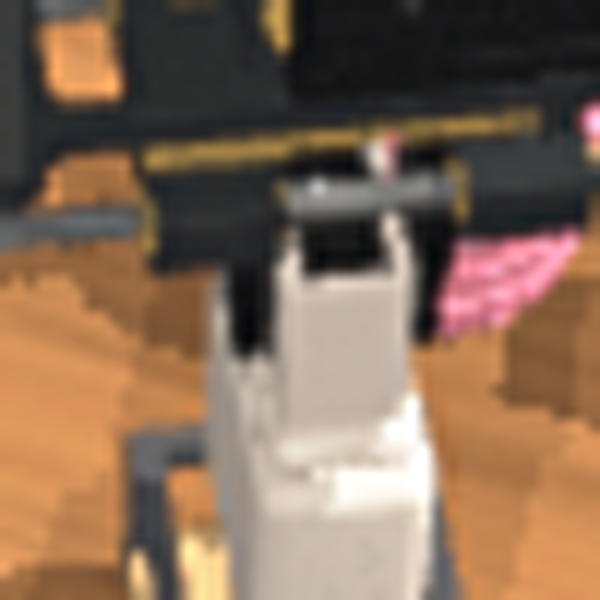

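{"fn": "play_rows", "kwargs": {
  "plan": [
    [[-0.05, 0, -0.3], 0],
    [[0, 0, -0.2], 0],
    [[0, 0, -0.1], 0],
    [[0, 0, 0], 0],
    [[0, 0, 0], 0],
    [[0, 0, 0], 0]
  ]
}}

```text
t: 25.98
eef_pos: [532.6, 86.7, 189.2]
orientation: [0.004, 0.968, 0.249, -0.017]
force: [1.0, 1.2, -1.6]
grip_width: 0.321
```

```bash
python3 lookf.py 23; python3 - <<'E'
from h import *
M=toolT(); zb=M[2,3]-119.7
S=cam("scene")
f=8;x0,y0=305,175
im=cv2.resize(S["img"][y0:y0+72,x0:x0+75,::-1],None,fx=f,fy=f,interpolation=cv2.INTER_CUBIC)
def line(A,B,col):
    a,b=[((proj(S,x)[0]-[x0,y0])+.5)*f-.5 for x in(A,B)]
    cv2.line(im,tuple(int(round(v)) for v in a),tuple(int(round(v)) for v in b),col,1)
def quad(a,b,z,pose,col):
    K=tf(*pose,[(a,b,z),(a,-b,z),(-a,-b,z),(-a,b,z)])
    for i in range(4): line(K[i],K[(i+1)%4],col)
P=(527.8,85.7,28.7)
quad(54,37,60,P,(0,255,0));quad(38,21,zb,P,(0,0,255));quad(38,21,zb+80,P,(0,0,255))
raw=cv2.resize(S["img"][y0:y0+72,x0:x0+75,::-1],None,fx=f,fy=f,interpolation=cv2.INTER_CUBIC)
cv2.imwrite("pics/s23o.png",im);cv2.imwrite("pics/s23r.png",raw)
cv2.imwrite("pics/s23full.png",S["img"][:,:,::-1])
E
```

```text
[[  0.875   0.483  -0.03  532.635]
 [  0.482  -0.876  -0.017  86.74 ]
 [ -0.035   0.     -0.999 189.244]
 [  0.      0.      0.      1.   ]]
jaw -61.132001960468024 26.0833 0.31626061884961304 [-0.508  0.283 -1.921]
```

View pics/s23o.png

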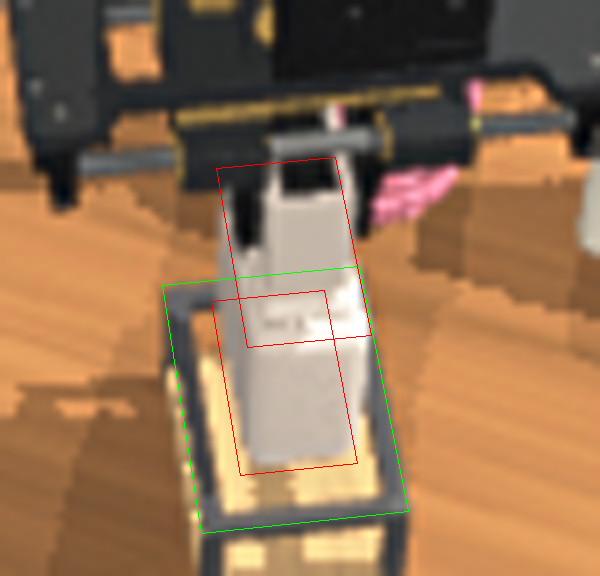

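View pics/s23full.png

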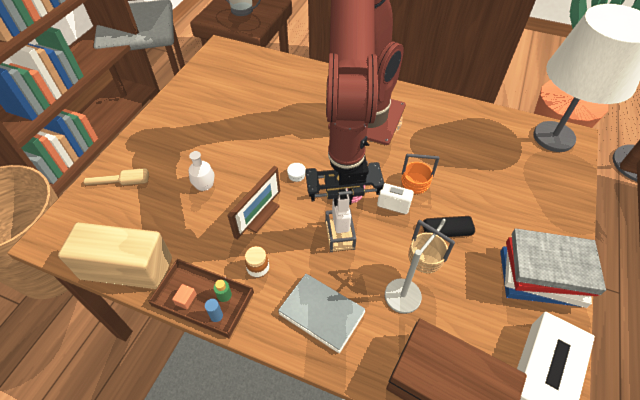

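View pics/w23.png

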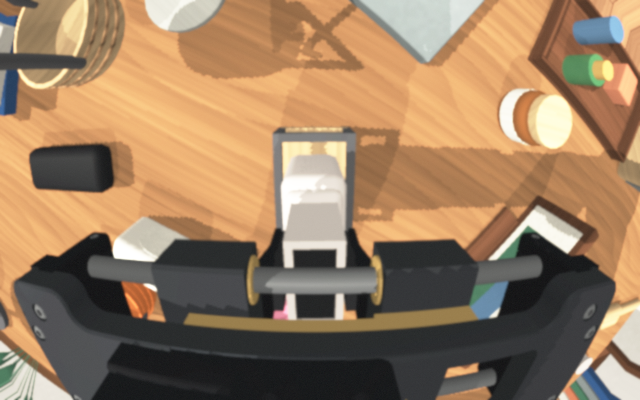

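```bash
python3 - <<'E'
import cv2,numpy as np
a=cv2.imread("pics/scene0.png");b=cv2.imread("pics/s23full.png")
c=np.hstack([cv2.resize(x[140:320,160:480],None,fx=1.2,fy=1.6) for x in(a,b)]);cv2.imwrite("pics/cmp.png",c)
cv2.imwrite("pics/hk.png",cv2.resize(b[200:320,370:480],None,fx=5,fy=5,interpolation=cv2.INTER_CUBIC))
E
```

```text
(no output)
```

View pics/hk.png

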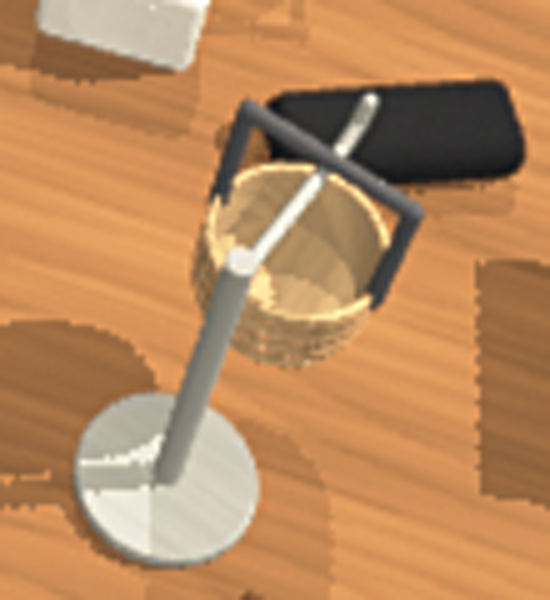

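View pics/cmp.png

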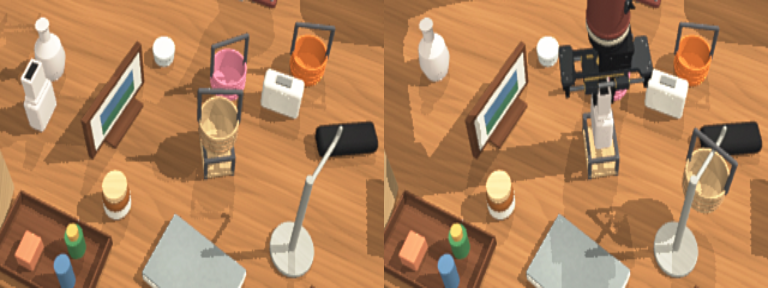

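The crop shows the basket hanging by its bar, across the middle of the hook arm. In the before/after pair all the other things stand where they were. I'm handing in.

```bash
python3 - <<'E'
from bench import order,readout
s=readout.read_state();print(s["t"],s["eef_pos"],s["grip_width"],s["force"]); print(order.close_job())
E
```

```text
26.2333 [532.67160343  86.74840002 189.28722673] 0.31711821479238606 [-0.2369148   0.46501131 -1.77090094]
the job is handed in; nothing more can be done
None
```

The basket now hangs by its handle on the hook, and I let go of it. The vase was carried over the picture frame, its underside about 90 mm above the frame's top. The arm is now holding it over the stand opening. I handed in at 26.2 s.

- **Height:** the vase's underside is about 9.5 mm above the stand frame, going by how far the arm has risen since it gripped the vase on the table.
- **Upright and aligned:** the vase's tilt has changed by less than 0.5° since the grasp, and its long side is within about 1° of the opening's long side.
- **Centring:** the cameras disagree slightly along the long side. The wrist camera puts the vase about 1–1.5 mm one way and the scene camera 1–3 mm the other, so I left it in between. The top camera's view was blocked by the arm.
- **Contact:** nothing appears to touch the vase but the gripper. The wrist force of about 2 N is roughly the vase's weight.
- **Other things:** in the before and after pictures, everything else stands where it was.
- **One slip:** my first grasp of the basket closed too late and came up empty, without disturbing it. The second grasp held.

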